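# Free the wedged sleeves and clamp them

### The job

Swing the clamp arm of the fixture up and right over to its stop. Some of the three upturned tubes still have a last steel sleeve wedged inside (you cannot see which): rap them hard, mouth down, to free it (the steel block is there for that), and stand every sleeve upright in a row in the fixture's channel. Stand all three tubes mouth down on the black rubber mat, and once the sleeves are all in, swing the clamp arm back down onto them; leave the other things on the bench alone.

Things in the scene. Friction and masses are not known exactly. Their poses are not given: they have to be found in the camera images.
- tube0_mid (a point): grey plastic tube standing mouth down, black closed end on top: 118 mm high, 54 mm across (its outside is nearly an octagon, so up to 58 mm), a 78 mm wide flange, 6 mm thick, round the mouth; about 0.28 kg; bore 40 mm, 110 mm deep. This point: on its axis, 59 mm above the mouth; z points from the mouth to the closed end
- tube1_mid (a point): grey plastic tube standing mouth down, black closed end on top: 118 mm high, 54 mm across (its outside is nearly an octagon, so up to 58 mm), a 78 mm wide flange, 6 mm thick, round the mouth; about 0.28 kg; bore 40 mm, 110 mm deep. This point: on its axis, 59 mm above the mouth; z points from the mouth to the closed end
- tube2_mid (a point): grey plastic tube standing mouth down, black closed end on top: 118 mm high, 54 mm across (its outside is nearly an octagon, so up to 58 mm), a 78 mm wide flange, 6 mm thick, round the mouth; about 0.28 kg; bore 40 mm, 110 mm deep. This point: on its axis, 59 mm above the mouth; z points from the mouth to the closed end
- sleeve0_mid (a point): steel sleeve, 38 mm across, 70 mm long, 0.26 kg; may be absent. Point: its centre; z along its axis. Starts inside tube0, lower end 38 mm above the mouth, wedged on a sprung lip: slow moves do not free it; stopping the tube sharply, mouth down on a hard surface, from 0.3 m/s does (under 0.1 m/s does not). It drops inside the tube and stays standing when the tube is lifted straight off
- sleeve1_mid (a point): steel sleeve, 38 mm across, 70 mm long, 0.26 kg; may be absent. Point: its centre; z along its axis. Starts inside tube1, lower end 38 mm above the mouth, wedged on a sprung lip: slow moves do not free it; stopping the tube sharply, mouth down on a hard surface, from 0.3 m/s does (under 0.1 m/s does not). It drops inside the tube and stays standing when the tube is lifted straight off
- sleeve2_mid (a point): steel sleeve, 38 mm across, 70 mm long, 0.26 kg; may be absent. Point: its centre; z along its axis. Starts inside tube2, lower end 38 mm above the mouth, wedged on a sprung lip: slow moves do not free it; stopping the tube sharply, mouth down on a hard surface, from 0.3 m/s does (under 0.1 m/s does not). It drops inside the tube and stays standing when the tube is lifted straight off
- block_top (a point): dark steel block for rapping on, 110 x 110 x 30 mm, fixed; this point: centre of its top face
- mat_mid (a point): flat black rubber mat for the empty tubes, 140 mm (its x) by 290 mm (its y), 1 mm thin, level with the table, fixed; this point: its centre, at table height
- channel (a point): fixture: steel plate 10 mm thick with a straight channel along its y, 46 mm wide and 154 mm long, between green rails 12 mm high; sleeves stand in it in a row, 48 to 50 mm apart. This point: centre of the channel's floor, 10 mm above the table; x across the channel, z up. Fixed
- clamp_hinge (a point): centre of the clamp arm's hinge at the channel's -y end: 110 mm along -y and 80 mm up from the channel point; the hinge axis is the fixture's x
- clamp_handle (a point): middle of the free part of the clamp arm's round black side handle, 16 mm across, free over some 55 mm, parallel to the hinge axis. It sits 56 mm to -x of the arm's centre line (the arm is 30 mm wide) and 172 mm from the hinge along the arm (4 mm above the line from the hinge)
- clamp (a joint): angle of the clamp arm (rad): 0 level, its rubber pad resting on standing sleeves; -0.12 down with the channel empty (it starts so); grows as it swings up; beyond upright (1.57) its weight carries it over to its stop at 1.95, short of upright it falls back down. Arm 0.3 kg, no spring
- big_nut: hexagon nut, 46 mm across flats, 24 mm high; to be left alone; origin at its underside
- oil_can: green can, 72 mm across, 160 mm high; to be left alone; origin at its underside
- jar: jar, 64 mm across, 90 mm high; to be left alone; origin at its underside
- hammer: hammer lying down; to be left alone
- spanner: spanner lying down; to be left alone
- carton: cardboard carton 100 x 80 x 70 mm; to be left alone; origin at its underside
Not all that is in view belongs to the job. Leave any blue look-alike of the part that bears tube0_mid alone.

How it is judged:
By the outcome, as a careful person would: the job done as asked, in the order asked, and still so for the second after the job is handed in, with the robot touching nothing.
Of sleeve0, sleeve1, sleeve2 only 1 to 3 are there at a start; the rules pass over those that are not, and their reading is None.
At some moment in a run one of tube0, tube1, tube2 may be knocked a few centimetres aside while the robot is not near it.
It also fails if it takes over 210 s, if anything falls off the work surface, if the arm or the gripper's body presses on something with over 40 N, if the wrist force passes 120 N, or if a joint passes its speed limit or range.

### The arm

A 7-joint arm with a two-finger parallel gripper is mounted at the origin on the work surface. World frame = base frame: x ahead of the robot, y to its left, z up, the work surface at z = 0. Lengths are in m, angles in rad, forces in N, time in s.
With the tool pointing down it reaches from about 0.35 to 0.9 m from the base axis. Payload 8.1 kg.
Tool frame: the origin (TCP) lies at the very end of the fingers, on their centre line; the grasp point (between the pads) lies 19 mm behind it (grasp_offset is the distance from the TCP to the grasp point, in m); z points along the fingers, y is the line along which they close (so a half turn about z gives the same grasp; the last joint's range is limited). The gripper opens to 92 mm and grips with 3 to 60 N. Pads are 19 mm wide; open, the fingers measure 130 mm over their backs; the gripper's body (75 mm by 190 mm) begins 47 mm behind the grasp point.
Start: joints at [-1.222, 0.434, 0.025, 1.573, -0.012, 1.134, -0.075], TCP at [0.273, 0.562, 0.227] pointing down, gripper open.
Joint ranges: [-2.62, 2.62], [-0.44, 2.09], [-1.27, 1.32], [0.08, 2.57], [-1.32, 4.46], [0.12, 2], [-2.74, 2.74]. Speed limits (rad/s): [2.22, 2.22, 3.01, 3.01, 3.14, 3.14, 3.14].

### API

Orientations are given as a rotation vector (axis times angle).
In Python, from cell import observe, get_image, camera_params, sign_off, silhouettes, grasp_offset gives the robot as it stands. The module is installed in compiled form; this text tells all that it offers.
- The arm moves only by the tool jog_arm, never from a script. Its argument "motion" is a list that holds one entry, the list of rows, each a list of 7 numbers: the shift along the tool's x, y, z in m, then the turn, a rotation vector about the tool's x, y, z in rad, then the closure, from -1 (fully open) to 1 (shut), so that 0 is half open. In form: [[[dx, dy, dz, wx, wy, wz, hand], ...]]. A call has 1 to 10 rows; each row is the pose to reach, as a shift and turn from the pose commanded when the call began, along the tool's axes at that moment; what a row does not reach only later rows make up. A row lasts 1/12 s, in which the tool goes at most 41.7 mm and 7.16 degrees, less where a joint would pass 70% of its speed; a pose out of reach is approached as far as the arm can. A call with a gripper value outside its range is refused whole. The fingers move at their own pace and stop on an object; "force" is the grip in N (left out, the last holds). Time passes only in rows, so rows that repeat a pose let the fingers close. It gives the time, the measured TCP pose, the force, the opening and the grip force at its end, in the units of the state.
- observe(): the state, without advancing time (a new reading comes with each control period).
- get_image(name): name is "side" or "top" or "wrist"; returns the picture (480x640x3 uint8, red, green, blue); there is no depth.
- camera_params(name): a dict with "vertical_fov" (degrees; the focal length in pixels is half the picture's height over the tangent of half this angle, whatever the lens; pixels are square), "cx", "cy" (the principal point, pixels), "T" (4x4, takes a point from camera to world coordinates). Camera axes: x right, y down, z forward; pixel columns grow to the right and rows downward; lengths in m; the calibration is good to about 2 mm. A picture is of the moment at which its call begins: read the wrist's pose just before it. camera_params takes no time and is no camera call; for the wrist camera it gives the pose at the moment of the call.
- sign_off(): hands the job in; it is judged then, once.
Trained networks look in the newest picture that a camera, given by its name, has taken for a name from the list of things; names that differ only in an ending like _2 or _b are one class to them, and where a whole thing is asked for, a point or a joint stands for the part that bears it (a point fixed in the world has none). Each returns a list of dicts, best first, with "p" (0 to 1); they miss things now and then, are a little off and sometimes report something else, mostly with a low value. They report only what shows in the picture. A call takes as long as a camera call. They do not tell look-alikes from the thing itself.
- silhouettes(query, camera): "mask" (480x640 bool, what is visible of it) and "pixel" ([column, row] in pixels, amid what is visible of it).
The state is a dict: "clock": time; "joints": joint angles; "dq": joint speeds; "joint_efforts": joint torques, N m; "position": TCP position; "ee_rot": TCP orientation; "force": force on the tool from outside, world axes, zero at the start; "ft_torque": the same for the moment, N m; "width": opening from 0.0 (shut) to 1.0 (fully open); "gripper_force": force on a finger pad.
Only numpy, scipy, OpenCV 4.12 (cv2) and the standard library are available. Lean on these libraries where they do the work, as an engineer would, in place of code of your own. Each camera call takes 0.05 s, during which the arm holds its last target. There are 200 camera calls.

## Working session

There is one attempt and no reset: what is moved stays moved. The work goes in short steps, Python scripts to look and compute and a tool call to move; the robot and the scene stay as the last step left them, time stands still between calls to the robot, and variables do not carry over. Pictures are saved under pics/ and viewed, at most 14 in all, crops included, and the job is handed in when it is done.

Besides the shell and the picture viewer there is one more tool, called after "Call:" as name(argument=value, ...), one argument or row to a line, values as JSON. jog_arm: Moves the arm, as the interface text tells. Its arguments: {"type":"object","properties":{"motion":{"type":"array"},"force":{"type":"number"}},"required":["motion"]}

```bash
mkdir -p pics; cat > h.py <<'E'
import numpy as np, cv2
from cell import *
from scipy.spatial.transform import Rotation as R
def snap(n,f):
    im=get_image(n); cv2.imwrite('pics/'+f,im[:,:,::-1]); return im
def ray(n,px):
    c=camera_params(n); f=240/np.tan(np.radians(c['vertical_fov']/2)); T=np.array(c['T'])
    d=T[:3,:3]@np.array([(px[0]-c['cx'])/f,(px[1]-c['cy'])/f,1]); return T[:3,3],d
def onz(n,px,z):
    o,d=ray(n,px); return o+d*(z-o[2])/d[2]
def proj(n,P):
    c=camera_params(n); f=240/np.tan(np.radians(c['vertical_fov']/2)); T=np.array(c['T'])
    p=T[:3,:3].T@(np.array(P)-T[:3,3]); return np.array([c['cx']+f*p[0]/p[2],c['cy']+f*p[1]/p[2]])
def st():
    s=observe(); print(round(s['clock'],2),np.round(s['position'],4),np.round(s['ee_rot'],3),np.round(s['force'],1),round(s['width'],3),s['gripper_force']); return s
def rel(target,rotz=None):
    s=observe(); Rm=R.from_rotvec(s['ee_rot']).as_matrix(); return Rm.T@(np.array(target)-s['position'])
E
python3 - <<'E'
from h import *
s=st(); print(grasp_offset, np.round(R.from_rotvec(s['ee_rot']).as_matrix(),3).tolist())
for n in ['top','side']:
    snap(n,n+'0.png'); c=camera_params(n); print(n,c['vertical_fov'],c['cx'],c['cy'],np.round(c['T'],3).tolist())
    for q in ['tube0_mid','block_top','mat_mid','channel','clamp','clamp_handle','oil_can','jar','carton','big_nut','hammer']:
        try:
            for d in silhouettes(q,n)[:5]: print(n,q,round(d['p'],2),np.round(d['pixel'],0),d['mask'].sum(), np.round(onz(n,d['pixel'],0.0),3))
        except Exception as e: print(q,e)
print(observe()['clock'])
E
```

```text
0.0 [0.2727 0.5618 0.226 ] [-7.040e-01 -3.062e+00  2.000e-03] [ 0.2  0.6 -0.2] 0.998 0.0
0.0188 [[-0.9, 0.437, -0.001], [0.437, 0.9, -0.001], [-0.0, -0.002, -1.0]]
top 48.656136789726474 323.0409921572913 225.64323218413995 [[-0.015, -0.984, 0.177, 0.311], [-1.0, 0.017, 0.011, 0.041], [-0.014, -0.176, -0.984, 1.508], [0.0, 0.0, 0.0, 1.0]]
top tube0_mid 0.82 [206. 329.] 720 [0.294 0.389 0.   ]
top tube0_mid 0.58 [230. 259.] 675 [0.488 0.325 0.   ]
top block_top 0.79 [333. 269.] 1510 [0.456 0.031 0.   ]
top mat_mid 0.57 [287. 202.] 4700 [0.653 0.162 0.   ]
top channel 0.69 [435. 220.] 5081 [ 0.591 -0.266  0.   ]
top clamp 0.59 [440. 215.] 1015 [ 0.607 -0.281  0.   ]
top clamp_handle 0.7 [436. 218.] 1031 [ 0.598 -0.267  0.   ]
top oil_can 0.88 [451. 305.] 905 [ 0.35  -0.298  0.   ]
top jar 0.84 [402. 298.] 478 [ 0.37 -0.16  0.  ]
top carton 0.6 [164. 291.] 1402 [0.401 0.513 0.   ]
top big_nut 0.61 [360. 174.] 222 [ 0.734 -0.053  0.   ]
top hammer 0.98 [183. 236.] 1049 [0.559 0.461 0.   ]
side 49.686132141156385 315.8067677794455 242.02167179185764 [[0.927, -0.267, 0.264, 0.223], [-0.375
[... 457 characters left out ...]
618 -0.224  0.   ]
side clamp_handle 0.7 [406. 369.] 9583 [ 0.591 -0.279 -0.   ]
side clamp_handle 0.58 [402. 339.] 2064 [ 0.619 -0.213  0.   ]
side oil_can 0.77 [284. 389.] 3016 [ 0.353 -0.227  0.   ]
side jar 0.73 [278. 336.] 958 [ 0.383 -0.105  0.   ]
side jar 0.54 [406. 371.] 9703 [ 0.59  -0.282  0.   ]
side carton 0.97 [216. 162.] 1428 [0.418 0.564 0.   ]
side carton 0.28 [339. 229.] 4126 [0.636 0.149 0.   ]
side carton 0.19 [416. 268.] 366 [ 0.747 -0.047  0.   ]
side big_nut 0.94 [416. 270.] 399 [ 0.744 -0.051  0.   ]
side big_nut 0.16 [282. 389.] 3036 [ 0.351 -0.227 -0.   ]
side hammer 0.92 [283. 169.] 780 [0.591 0.451 0.   ]
side hammer 0.66 [414. 271.] 394 [ 0.739 -0.052  0.   ]
1.2
```

View pics/top0.png

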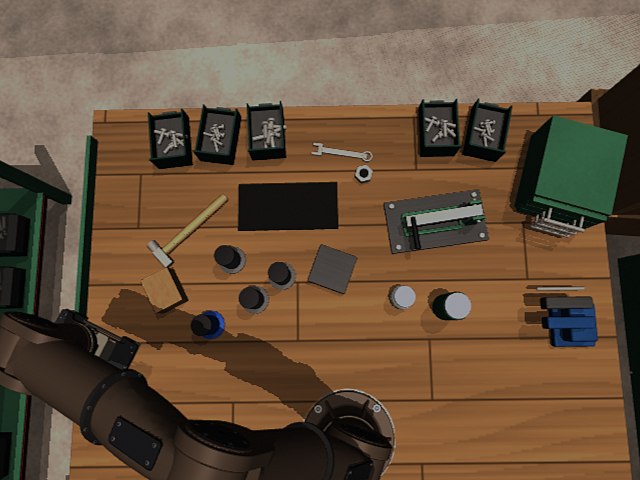

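View pics/side0.png

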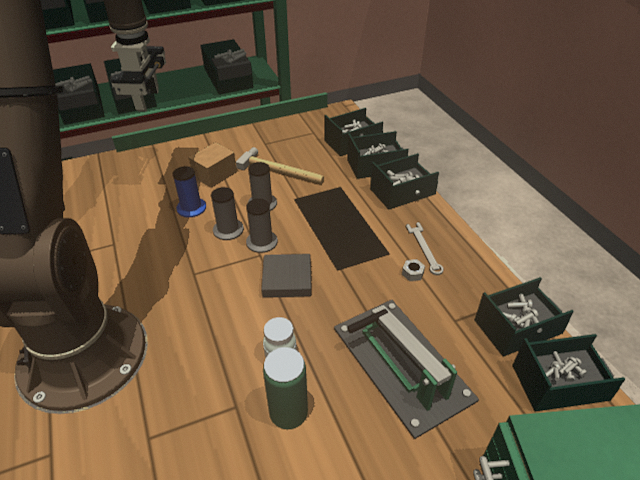

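Top view: grey tubes at (230,259), (281,274) and (254,299), and the blue look-alike at (207,324). The mat is at (288,206), the block at (332,269), and the fixture at (437,222) with its handle at about (415,232) and hinge on the right. I'll go above the fixture with the tool's y along the fixture's y.

```bash
cat >> h.py <<'E'
def plan(pos,yawy):
    """pos: world TCP target; yawy: world angle (deg) of tool y (mod 180), tool pointing down. prints jog shift & turn"""
    s=observe(); Rm=R.from_rotvec(s['ee_rot']).as_matrix(); best=None
    for a in (yawy,yawy+180):
        y=np.array([np.cos(np.radians(a)),np.sin(np.radians(a)),0]); z=np.array([0,0,-1.]); x=np.cross(y,z)
        w=R.from_matrix(Rm.T@np.stack([x,y,z],1)).as_rotvec()
        if best is None or np.linalg.norm(w)<np.linalg.norm(best): best=w
    d=Rm.T@(np.array(pos)-s['position']); print('plan',np.round(d,4).tolist(),np.round(best,4).tolist(),'rows',np.linalg.norm(d)/.0417,np.degrees(np.linalg.norm(best))/7.16)
E
python3 - <<'E'
from h import *
# plate orientation from top
get_image('top')
for q in ['channel','clamp','mat_mid','block_top']:
    m=silhouettes(q,'top')[0]['mask'].astype('uint8')
    c=max(cv2.findContours(m,0,2)[0],key=cv2.contourArea)
    b=cv2.boxPoints(cv2.minAreaRect(c)); z={'channel':.01,'clamp':.09,'mat_mid':0,'block_top':.03}[q]
    P=np.array([onz('top',p,z) for p in b]); print(q,np.round(P[:,:2],3).tolist(),P.mean(0).round(3),np.degrees(np.arctan2(*(P[1]-P[0])[1::-1])),np.degrees(np.arctan2(*(P[2]-P[1])[1::-1])))
plan([0.5,-0.2,0.38],97)
E
```

```text
channel [[0.645, -0.118], [0.681, -0.4], [0.53, -0.411], [0.495, -0.134]] [ 0.588 -0.266  0.01 ] -82.70601104578608 -175.92414641605217
clamp [[0.578, -0.158], [0.674, -0.349], [0.594, -0.384], [0.5, -0.195]] [ 0.587 -0.271  0.09 ] -63.173269521059424 -156.2892149986248
mat_mid [[0.71, 0.31], [0.715, 0.015], [0.574, 0.013], [0.569, 0.303]] [0.642 0.16  0.   ] -89.10744784756652 -179.27375073146962
block_top [[0.421, 0.104], [0.526, 0.065], [0.487, -0.038], [0.383, 0.002]] [0.454 0.033 0.03 ] -20.289473340346934 -110.76964760752024
plan [-0.5372, -0.5866, -0.1533] [0.0, 0.0, -0.574] rows 19.425116900131997 4.593578491708426
```

Call:
jog_arm(
  motion=[
    [[-0.25,-0.28,-0.153,0,0,-0.3,-1],[-0.25,-0.28,-0.153,0,0,-0.3,-1],[-0.537,-0.587,-0.153,0,0,-0.574,-1],[-0.537,-0.587,-0.153,0,0,-0.574,-1],[-0.537,-0.587,-0.153,0,0,-0.574,-1],[-0.537,-0.587,-0.153,0,0,-0.574,-1],[-0.537,-0.587,-0.153,0,0,-0.574,-1],[-0.537,-0.587,-0.153,0,0,-0.574,-1],[-0.537,-0.587,-0.153,0,0,-0.574,-1],[-0.537,-0.587,-0.153,0,0,-0.574,-1]],
  ],
)

```text
clock: 2.28
position: [0.3882, 0.1711, 0.3144]
ee_rot: [-0.192, 3.135, 0.001]
force: [1.2, 0.6, 0.9]
width: 0.999
gripper_force: 0.0
```

```bash
python3 - <<'E'
from h import *
st(); plan([0.5,-0.2,0.38],97)
E
```

```text
2.28 [0.3882 0.1711 0.3144] [-1.920e-01  3.135e+00  1.000e-03] [1.2 0.6 0.9] 0.999 0.0
plan [-0.0658, -0.3819, -0.0658] [0.0006, 0.0007, -0.0] rows 9.426584681206743 0.007635614837800017
```

Call:
jog_arm(
  motion=[
    [[-0.066,-0.382,-0.066,0,0,0,-1],[-0.066,-0.382,-0.066,0,0,0,-1],[-0.066,-0.382,-0.066,0,0,0,-1],[-0.066,-0.382,-0.066,0,0,0,-1],[-0.066,-0.382,-0.066,0,0,0,-1],[-0.066,-0.382,-0.066,0,0,0,-1],[-0.066,-0.382,-0.066,0,0,0,-1],[-0.066,-0.382,-0.066,0,0,0,-1],[-0.066,-0.382,-0.066,0,0,0,-1],[-0.066,-0.382,-0.066,0,0,0,-1]],
  ],
)

```text
clock: 3.12
position: [0.5003, -0.2036, 0.3808]
ee_rot: [-0.184, 3.135, -0.005]
force: [-0.1, 0.2, -0.1]
width: 1.002
gripper_force: 0.0
```

```bash
python3 - <<'E'
from h import *
st(); c=camera_params('wrist'); print(c['vertical_fov'],np.round(c['T'],3).tolist()); snap('wrist','w1.png')
E
```

```text
3.12 [ 0.5003 -0.2036  0.3808] [-0.184  3.135 -0.005] [-0.1  0.2 -0.1] 1.002 0.0
58.66096964411585 [[-0.117, 0.948, 0.296, 0.419], [0.993, 0.113, 0.032, -0.214], [-0.003, 0.298, -0.955, 0.539], [0.0, 0.0, 0.0, 1.0]]
```

View pics/w1.png

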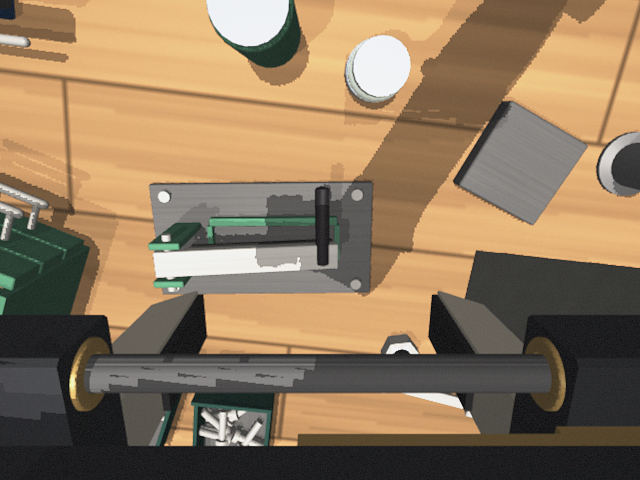

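Wrist view: the plate's corners are (151,183), (373,181) and (371,292). The handle runs from its outer end at (322,187) to the arm edge at about (322,243). The near rail runs from (207,221) to (340,220).

```bash
python3 - <<'E'
from h import *
W='wrist'
P=lambda p,z:onz(W,p,z).round(4)
for n,p,z in [('c0',(151,183),.01),('c1',(373,181),.01),('c2',(371,292),.01),('s0',(164,197),.012),('s1',(357,195),.012),('s2',(355,284),.012),('r0',(208,219),.022),('r1',(339,217),.022),('hout',(322,187),.078),('hmid',(322,215),.078),('hin',(322,243),.078),
 ('rail-in-near',(275,225),.022),('armnear',(250,246),.09),('armfar',(250,275),.09)]: print(n,P(p,z))
get_image(W)
for q in ['clamp_handle','channel','clamp']:
    for d in silhouettes(q,W)[:2]:
        m=d['mask']; print(q,d['p'],d['pixel'],m.sum(), cv2.boundingRect(m.astype('uint8')))
E
```

```text
c0 [ 0.531  -0.4126  0.01  ]
c1 [ 0.4965 -0.1385  0.01  ]
c2 [ 0.6449 -0.1181  0.01  ]
s0 [ 0.5464 -0.3957  0.012 ]
s1 [ 0.5159 -0.1559  0.012 ]
s2 [ 0.6351 -0.1414  0.012 ]
r0 [ 0.5657 -0.3374  0.022 ]
r1 [ 0.5441 -0.1753  0.022 ]
hout [ 0.4995 -0.2023  0.078 ]
hmid [ 0.5306 -0.1986  0.078 ]
hin [ 0.5629 -0.1947  0.078 ]
rail-in-near [ 0.5637 -0.2536  0.022 ]
armnear [ 0.5719 -0.2739  0.09  ]
armfar [ 0.6062 -0.2715  0.09  ]
channel 0.88 [265.5, 237.0] 23939 (151, 182, 223, 113)
clamp 0.74 [260.9, 257.2] 6225 (155, 187, 185, 91)
clamp 0.64 [525.2, 161.7] 9312 (455, 101, 135, 124)
```

```bash
python3 - <<'E'
from h import *
plan([0.52,-0.2,0.054],97.4)
E
```

```text
plan [-0.0196, -0.0056, 0.3255] [0.0008, -0.0004, -0.0064] rows 7.820865045629734 0.051463590533194534
```

Call:
jog_arm(
  motion=[
    [[-0.02,-0.005,0.2,0,0,-0.006,-1],[-0.02,-0.005,0.2,0,0,-0.006,-1],[-0.02,-0.005,0.2,0,0,-0.006,-1],[-0.02,-0.005,0.2,0,0,-0.006,-1],[-0.02,-0.005,0.2,0,0,-0.006,-1],[-0.02,-0.005,0.24,0,0,-0.006,-1],[-0.02,-0.005,0.27,0,0,-0.006,-1],[-0.02,-0.005,0.3,0,0,-0.006,-1],[-0.02,-0.005,0.326,0,0,-0.006,-1],[-0.02,-0.005,0.326,0,0,-0.006,-1]],
  ],
  force=12,
)

```text
clock: 4.2
position: [0.5177, -0.1972, 0.0495]
ee_rot: [0.205, -3.128, -0.005]
force: [-0.5, -0.0, 0.0]
width: 1.001
gripper_force: 0.0
```

Call:
jog_arm(
  motion=[
    [[0,0,0,0,0,0,1],[0,0,0,0,0,0,1],[0,0,0,0,0,0,1],[0,0,0,0,0,0,1],[0,0,0,0,0,0,1],[0,0,0,0,0,0,1],[0,0,0,0,0,0,1],[0,0,0,0,0,0,1]],
  ],
  force=12,
)

```text
clock: 4.87
position: [0.5207, -0.2005, 0.054]
ee_rot: [-0.201, 3.135, -0.0]
force: [0.3, -0.4, -0.5]
width: 0.471
gripper_force: 0.0
```

```bash
python3 - <<'E'
from h import *
st()
E
```

```text
4.87 [ 0.5207 -0.2005  0.054 ] [-0.201  3.135 -0.   ] [ 0.3 -0.4 -0.5] 0.471 0.0
```

Call:
jog_arm(
  motion=[
    [[0,0,0,0,0,0,1],[0,0,0,0,0,0,1],[0,0,0,0,0,0,1],[0,0,0,0,0,0,1],[0,0,0,0,0,0,1],[0,0,0,0,0,0,1]],
  ],
  force=12,
)

```text
clock: 5.37
position: [0.5201, -0.1973, 0.0535]
ee_rot: [0.204, -3.133, -0.007]
force: [-1.8, 9.6, 5.5]
width: 0.168
gripper_force: 12.0
```

Call:
jog_arm(
  motion=[
    [[0,0.001,-0.017,0,0,0,1],[0,0,-0.034,0,0,0,1],[0,-0.003,-0.051,0,0,0,1],[0,-0.007,-0.0675,0,0,0,1],[0,-0.013,-0.084,0,0,0,1],[0,-0.02,-0.099,0,0,0,1],[0,-0.029,-0.114,0,0,0,1],[0,-0.04,-0.1275,0,0,0,1],[0,-0.051,-0.14,0,0,0,1],[0,-0.064,-0.151,0,0,0,1]],
  ],
  force=12,
)

```text
clock: 6.2
position: [0.5283, -0.2571, 0.2056]
ee_rot: [0.209, -3.132, -0.016]
force: [-2.7, 11.6, 8.8]
width: 0.193
gripper_force: 5.3
```

Call:
jog_arm(
  motion=[
    [[0,-0.014,-0.01,0,0,0,1],[0,-0.029,-0.0185,0,0,0,1],[0,-0.045,-0.0255,0,0,0,1],[0,-0.061,-0.031,0,0,0,1],[0,-0.078,-0.035,0,0,0,1],[0,-0.095,-0.037,0,0,0,1],[0,-0.112,-0.037,0,0,0,1],[0,-0.129,-0.036,0,0,0,1],[0,-0.146,-0.033,0,0,0,1],[0,-0.163,-0.028,0,0,0,1]],
  ],
  force=12,
)

```text
clock: 7.03
position: [0.5499, -0.4261, 0.2329]
ee_rot: [-0.202, 3.135, 0.001]
force: [0.5, 0.8, 1.1]
width: 0.173
gripper_force: 12.0
```

```bash
python3 - <<'E'
from h import *
st(); snap('side','s1.png')
E
```

```text
7.03 [ 0.5499 -0.4261  0.2329] [-2.020e-01  3.135e+00  1.000e-03] [0.5 0.8 1.1] 0.173 11.999039500951767
```

View pics/s1.png

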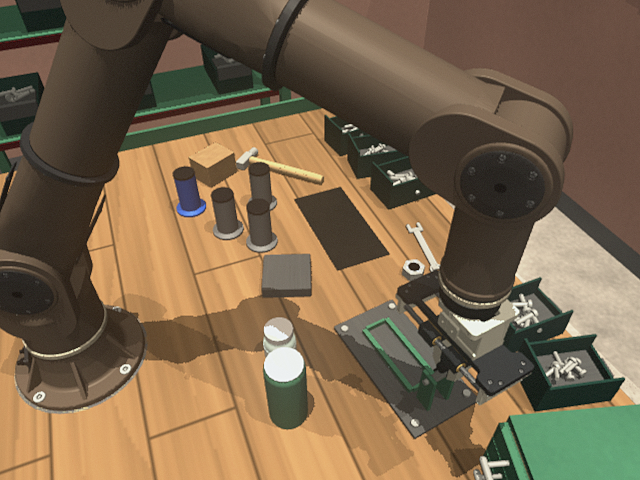

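The arm is past upright, so I'll release it, lift, and look at the empty channel.

Call:
jog_arm(
  motion=[
    [[0,0,0,0,0,0,-0.3],[0,0,0,0,0,0,-0.3],[0,0,0,0,0,0,-1],[0,0,0,0,0,0,-1],[0,0,0,0,0,0,-1],[0,0,0,0,0,0,-1],[0,0,-0.03,0,0,0,-1],[0,0,-0.06,0,0,0,-1],[0,0,-0.1,0,0,0,-1],[0,0,-0.14,0,0,0,-1]],
  ],
)

```text
clock: 7.92
position: [0.5491, -0.4249, 0.374]
ee_rot: [0.201, -3.134, -0.001]
force: [0.6, -0.3, -0.4]
width: 0.846
gripper_force: 0.0
```

Call:
jog_arm(
  motion=[
    [[0.04,0.2,-0.02,0,0,0,-1],[0.04,0.2,-0.02,0,0,0,-1],[0.04,0.2,-0.02,0,0,0,-1],[0.04,0.2,-0.02,0,0,0,-1],[0.04,0.2,-0.02,0,0,0,-1],[0.04,0.2,-0.02,0,0,0,-1],[0.04,0.2,-0.02,0,0,0,-1],[0.04,0.2,-0.02,0,0,0,-1]],
  ],
)

```text
clock: 8.58
position: [0.4843, -0.2326, 0.3932]
ee_rot: [-0.202, 3.134, -0.001]
force: [0.7, -1.0, -0.2]
width: 0.999
gripper_force: 0.0
```

```bash
python3 - <<'E'
from h import *
st(); im=snap('wrist','w2f.png'); cv2.imwrite('pics/w2.png',cv2.resize(im[130:330,120:420,::-1],None,fx=2.5,fy=2.5,interpolation=cv2.INTER_CUBIC))
E
```

```text
8.58 [ 0.4843 -0.2326  0.3932] [-2.020e-01  3.134e+00 -1.000e-03] [ 0.7 -1.  -0.2] 0.999 0.0
```

View pics/w2.png

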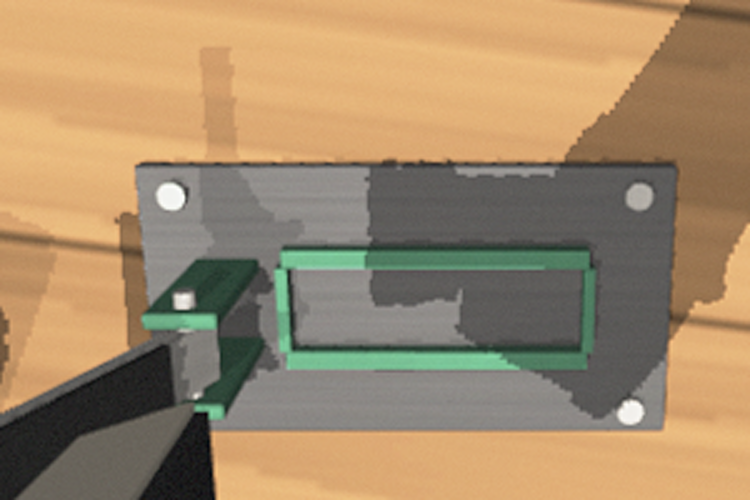

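The crop shows the empty channel, with rail-top inner edges at rows about 268 and 353 and columns about 289 and 583. The clamp is out of the way.

```bash
python3 - <<'E'
from h import *
W='wrist'
f=lambda u,v,z=.022: onz(W,(120+u/2.5,130+v/2.5),z)
q=[f(289,268),f(583,268),f(583,353),f(289,353)]
for a in q: print(a.round(4))
C=np.mean(q,0); e=q[1]-q[0]; e2=q[2]-q[3]; print('C',C.round(4),np.linalg.norm(e),np.linalg.norm(e2),np.linalg.norm(q[2]-q[1]),np.degrees(np.arctan2(e[1],e[0])),np.degrees(np.arctan2(e2[1],e2[0])))
for n in ['top','side']:
    get_image(n)
    for d in silhouettes('tube0_mid',n)[:5]:
        m=d['mask'].astype('uint8'); x,y,w,h=cv2.boundingRect(m); print(n,round(d['p'],2),np.round(d['pixel']),m.sum(),(x,y,w,h))
E
```

```text
[ 0.5736 -0.3295  0.022 ]
[ 0.5543 -0.1787  0.022 ]
[ 0.6008 -0.1716  0.022 ]
[ 0.6206 -0.3262  0.022 ]
C [ 0.5873 -0.2515  0.022 ] 0.15205364639927235 0.15589446728883563 0.04703268128727639 97.30750486313828 97.31209546170143
top 0.82 [230. 260.] 709 (214, 245, 33, 29)
top 0.73 [208. 326.] 737 (191, 310, 34, 29)
side 0.84 [262. 180.] 877 (248, 162, 29, 49)
side 0.5 [226. 219.] 1192 (211, 188, 32, 53)
```

```bash
python3 - <<'E'
from h import *
for p in [(228,255),(281,270),(253,296)]: print(onz('top',p,.118).round(3))
plan([0.44,0.24,0.40],97.3)
E
```

```text
[0.485 0.309 0.118]
[0.444 0.169 0.118]
[0.377 0.242 0.118]
plan [-0.0156, 0.4753, -0.0078] [-0.0003, -0.0009, -0.0013] rows 11.40642554806229 0.012886694429986755
```

Call:
jog_arm(
  motion=[
    [[-0.015,0.475,-0.01,0,0,0,-1],[-0.015,0.475,-0.01,0,0,0,-1],[-0.015,0.475,-0.01,0,0,0,-1],[-0.015,0.475,-0.01,0,0,0,-1],[-0.015,0.475,-0.01,0,0,0,-1],[-0.015,0.475,-0.01,0,0,0,-1],[-0.015,0.475,-0.01,0,0,0,-1],[-0.015,0.475,-0.01,0,0,0,-1],[-0.015,0.475,-0.01,0,0,0,-1],[-0.015,0.475,-0.01,0,0,0,-1]],
  ],
)

```text
clock: 9.67
position: [0.4442, 0.1836, 0.4015]
ee_rot: [-0.199, 3.135, 0.0]
force: [0.6, 0.4, -0.3]
width: 1.0
gripper_force: 0.0
```

Call:
jog_arm(
  motion=[
    [[0,0.058,0,0,0,0,-1],[0,0.058,0,0,0,0,-1],[0,0.058,0,0,0,0,-1],[0,0.058,0,0,0,0,-1]],
  ],
)

```text
clock: 10.0
position: [0.4371, 0.2401, 0.4009]
ee_rot: [0.203, -3.134, 0.002]
force: [0.5, -0.3, -0.6]
width: 0.999
gripper_force: 0.0
```

```bash
python3 - <<'E'
from h import *
st(); snap('wrist','w3.png')
for d in silhouettes('tube0_mid','wrist')[:5]:
    m=d['mask'].astype('uint8'); print(round(d['p'],2),np.round(d['pixel']),m.sum(),cv2.boundingRect(m))
for d in silhouettes('block_top','wrist')[:1]:
    m=d['mask'].astype('uint8'); print(d['p'],onz('wrist',d['pixel'],.02))
print(np.round(camera_params('wrist')['T'],3).tolist())
E
```

```text
10.0 [0.4371 0.2401 0.4009] [ 2.030e-01 -3.134e+00  2.000e-03] [ 0.5 -0.3 -0.6] 0.999 0.0
0.95 [455.  78.] 4949 (411, 45, 93, 71)
0.67 [377. 232.] 3712 (344, 191, 67, 78)
[[-0.125, 0.948, 0.294, 0.357], [0.992, 0.12, 0.036, 0.227], [-0.001, 0.297, -0.955, 0.56], [0.0, 0.0, 0.0, 1.0]]
```

View pics/w3.png

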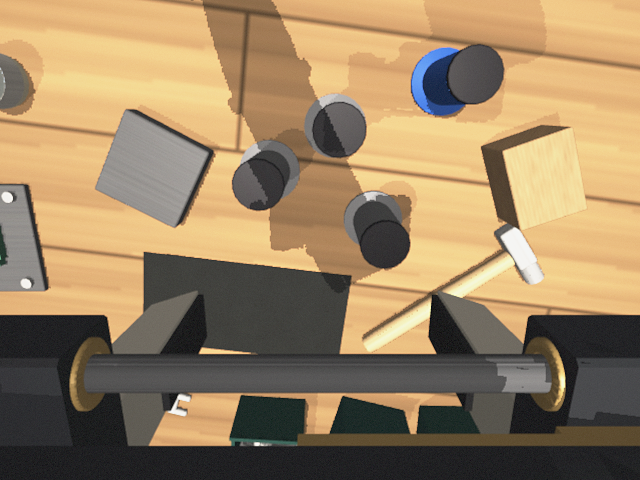

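Wrist view: tube caps at (384,243), (260,182) and (338,129). Block corners at (134,110), (213,152), (178,226) and (96,188). The mat's near corners are at (145,253) and (351,275). Blue tube at (476,74).

```bash
python3 - <<'E'
from h import *
f=lambda u,v,z: onz('wrist',(u,v),z).round(4)
for n,p in dict(A=(384,243),B=(260,182),C=(338.5,129),blue=(476,74)).items(): print(n,f(*p,.118))
b=[f(*p,.03) for p in [(134,110),(210,152),(177,222),(96,188)]]; print(b,np.mean(b,0))
print(f(145,253,0),f(351,275,0),f(340,355,0))
T=[f(384,243,.118)[:2],f(260,182,.118)[:2],f(338.5,129,.118)[:2]]
for i in range(3):
  for j in range(i): d=T[i]-T[j]; print(i,j,np.hypot(*d),np.degrees(np.arctan2(d[1],d[0])))
E
```

```text
A [0.4851 0.3158 0.118 ]
B [0.4358 0.1768 0.118 ]
C [0.3729 0.2502 0.118 ]
blue [0.3054 0.3746 0.118 ]
[array([0.3847, 0.0112, 0.03  ]), array([0.4225, 0.1031, 0.03  ]), array([0.516 , 0.0657, 0.03  ]), array([ 0.4846, -0.0361,  0.03  ])] [0.45195  0.035975 0.03    ]
[0.575  0.0138 0.    ] [0.5716 0.3015 0.    ] [0.7006 0.3042 0.    ]
1 0 0.14748386352411574 -109.52838766020682
2 0 0.12996999653766247 -149.68644477656875
2 1 0.09666421261252789 130.59486558539132
```

```bash
python3 - <<'E'
from h import *
plan([0.4358,0.1768,0.071],60)
E
```

```text
plan [0.0095, -0.0603, 0.3306] [-0.0005, 0.0003, 0.6487] rows 8.061898987013882 5.19068581801093
```

Call:
jog_arm(
  motion=[
    [[0.01,-0.06,0.06,0,0,0.65,-1],[0.01,-0.06,0.06,0,0,0.65,-1],[0.01,-0.06,0.06,0,0,0.65,-1],[0.01,-0.06,0.1,0,0,0.65,-1],[0.01,-0.06,0.13,0,0,0.65,-1],[0.01,-0.06,0.17,0,0,0.65,-1],[0.01,-0.06,0.2,0,0,0.65,-1],[0.01,-0.06,0.2,0,0,0.65,-1]],
  ],
)

```text
clock: 10.82
position: [0.4317, 0.176, 0.197]
ee_rot: [-0.813, -3.029, 0.01]
force: [-0.4, -1.4, -0.2]
width: 0.999
gripper_force: 0.0
```

```bash
python3 - <<'E'
from h import *
st(); plan([0.4358,0.1768,0.071],60)
snap('wrist','w4.png')
for d in silhouettes('tube0_mid','wrist')[:5]:
    m=d['mask'].astype('uint8'); print(round(d['p'],2),np.round(d['pixel']),m.sum(),cv2.boundingRect(m))
print('expected cap px',proj('wrist',[.4358,.1768,.118]))
E
```

```text
10.82 [0.4317 0.176  0.197 ] [-0.813 -3.029  0.01 ] [-0.4 -1.4 -0.2] 0.999 0.0
plan [-0.0036, 0.0037, 0.1259] [-0.0075, -0.0039, -0.0008] rows 3.022616777676993 0.0679892413659568
0.86 [545. 197.] 15015 (457, 134, 179, 124)
expected cap px [319.02547924 252.98004138]
```

View pics/w4.png

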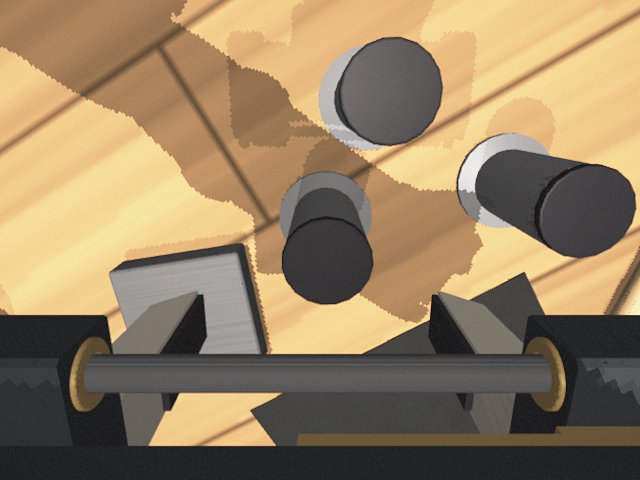

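Tube B's cap is at (327,261), a few mm off the first estimate.

```bash
python3 - <<'E'
from h import *
p=onz('wrist',(327,261),.118); print(p); st(); plan([p[0],p[1],0.071],60)
E
```

```text
[0.44261818 0.17841888 0.118     ]
10.92 [0.4347 0.1778 0.202 ] [-8.130e-01 -3.034e+00  2.000e-03] [-0.3 -0.1  0.2] 0.999 0.0
plan [-0.0066, 0.0047, 0.131] [-0.0013, -0.0004, -0.0001] rows 3.147404355603961 0.010894538311784994
```

Call:
jog_arm(
  motion=[
    [[-0.005,0.003,0.04,0,0,0,-1],[-0.005,0.003,0.08,0,0,0,-1],[-0.005,0.003,0.11,0,0,0,-1],[-0.005,0.003,0.131,0,0,0,-1],[-0.005,0.003,0.131,0,0,0,-1],[-0.005,0.003,0.131,0,0,0,1],[-0.005,0.003,0.131,0,0,0,1],[-0.005,0.003,0.131,0,0,0,1],[-0.005,0.003,0.131,0,0,0,1],[-0.005,0.003,0.131,0,0,0,1]],
  ],
  force=22,
)

```text
clock: 11.75
position: [0.4411, 0.1795, 0.0718]
ee_rot: [0.81, 3.034, 0.003]
force: [-0.6, -0.4, -0.5]
width: 0.683
gripper_force: 0.0
```

Call:
jog_arm(
  motion=[
    [[0,0,0,0,0,0,1],[0,0,0,0,0,0,1],[0,0,0,0,0,0,1],[0,0,0,0,0,0,1],[0,0,-0.03,0,0,0,1],[0,0,-0.06,0,0,0,1],[0,0,-0.09,0,0,0,1],[0,0,-0.12,0,0,0,1],[0,0,-0.15,0,0,0,1],[0,0,-0.15,0,0,0,1]],
  ],
  force=22,
)

```text
clock: 12.58
position: [0.4428, 0.1802, 0.2259]
ee_rot: [0.809, 3.03, 0.01]
force: [0.6, 0.7, -2.1]
width: 0.622
gripper_force: 22.0
```

```bash
python3 - <<'E'
from h import *
get_image('top');get_image('top');get_image('top')
st(); plan([.452,.035,.221],70)
E
```

```text
12.73 [0.4398 0.179  0.2201] [-0.81  -3.035  0.   ] [-0.6  0.2 -2.4] 0.621 21.974496077746153
plan [-0.0823, -0.1188, -0.0009] [-0.0002, -0.0004, -0.1726] rows 3.4653763946613485 1.3811683928202994
```

Tube B weighs 2.4 N, so it is empty. It goes straight onto the mat.

```bash
python3 - <<'E'
from h import *
plan([.644,.063,.073],30)
E
```

```text
plan [-0.2349, 0.0012, 0.147] [-0.0003, -0.0003, 0.5255] rows 6.644715532923477 4.2054295765943115
```

Call:
jog_arm(
  motion=[
    [[-0.235,0.001,0,0,0,0.525,1],[-0.235,0.001,0,0,0,0.525,1],[-0.235,0.001,0,0,0,0.525,1],[-0.235,0.001,0,0,0,0.525,1],[-0.235,0.001,0,0,0,0.525,1],[-0.235,0.001,0,0,0,0.525,1],[-0.235,0.001,0.04,0,0,0.525,1],[-0.235,0.001,0.08,0,0,0.525,1],[-0.235,0.001,0.12,0,0,0.525,1],[-0.235,0.001,0.135,0,0,0.525,1]],
  ],
)

```text
clock: 13.57
position: [0.6395, 0.0622, 0.0774]
ee_rot: [-1.566, -2.713, 0.012]
force: [-1.7, 1.0, -2.8]
width: 0.618
gripper_force: 22.0
```

```bash
python3 - <<'E'
from h import *
get_image('top');st(); plan([.644,.063,.073],30)
E
```

```text
13.62 [0.6388 0.0623 0.0764] [-1.565 -2.712  0.014] [-0.9  0.  -4.6] 0.619 21.97966681793332
plan [-0.002, 0.0049, 0.0034] [-0.0127, -0.0045, 0.0003] rows 0.15003977121258313 0.10820871010552241
```

Call:
jog_arm(
  motion=[
    [[0,0,0,0,0,0,1],[0,0,0.004,0,0,0,1],[0,0,0.008,0,0,0,1],[0,0,0.012,0,0,0,1],[0,0,0.012,0,0,0,1]],
  ],
)

```text
clock: 14.03
position: [0.6448, 0.0629, 0.0738]
ee_rot: [1.57, 2.721, 0.001]
force: [-0.2, 0.2, -2.8]
width: 0.619
gripper_force: 22.0
```

```bash
python3 - <<'E'
from h import *
st(); plan([.644,.063,.073],30)
E
```

```text
14.03 [0.6448 0.0629 0.0738] [1.570e+00 2.721e+00 1.000e-03] [-0.2  0.2 -2.8] 0.619 21.979401726275682
plan [0.0005, -0.0006, 0.0008] [0.0008, 0.0001, 0.0004] rows 0.026971257810331606 0.0070817001435659966
```

Call:
jog_arm(
  motion=[
    [[0,0,0.0015,0,0,0,1],[0,0,0.0035,0,0,0,1],[0,0,0.0035,0,0,0,-1],[0,0,0.0035,0,0,0,-1],[0,0,0.0035,0,0,0,-1],[0,0,0.0035,0,0,0,-1],[0,0,-0.03,0,0,0,-1],[0,0,-0.07,0,0,0,-1],[0,0,-0.11,0,0,0,-1],[0,0,-0.14,0,0,0,-1]],
  ],
)

```text
clock: 14.87
position: [0.6454, 0.0625, 0.217]
ee_rot: [1.57, 2.719, 0.002]
force: [0.8, 0.1, 0.1]
width: 0.998
gripper_force: 0.0
```

```bash
python3 - <<'E'
from h import *
st(); plan([.373,.247,.215],75)
get_image('top')
for d in silhouettes('tube0_mid','top')[:5]:
    m=d['mask'].astype('uint8'); print(round(d['p'],2),np.round(d['pixel']),m.sum(),cv2.boundingRect(m))
E
```

```text
14.87 [0.6454 0.0625 0.217 ] [1.570e+00 2.719e+00 2.000e-03] [0.8 0.1 0.1] 0.998 0.0
plan [0.2959, -0.1437, 0.0013] [0.0019, 0.0022, -0.7855] rows 7.8890456957305 6.285644026606804
0.84 [208. 326.] 768 (191, 311, 35, 28)
0.71 [228. 259.] 694 (215, 245, 31, 29)
```

Call:
jog_arm(
  motion=[
    [[0.296,-0.144,-0.01,0,0,-0.785,-1],[0.296,-0.144,-0.01,0,0,-0.785,-1],[0.296,-0.144,-0.01,0,0,-0.785,-1],[0.296,-0.144,-0.01,0,0,-0.785,-1],[0.296,-0.144,-0.01,0,0,-0.785,-1],[0.296,-0.144,-0.01,0,0,-0.785,-1],[0.296,-0.144,-0.01,0,0,-0.785,-1],[0.296,-0.144,-0.01,0,0,-0.785,-1],[0.296,-0.144,-0.01,0,0,-0.785,-1],[0.296,-0.144,-0.01,0,0,-0.785,-1]],
  ],
)

```text
clock: 15.8
position: [0.3701, 0.2484, 0.2234]
ee_rot: [-0.403, -3.115, -0.001]
force: [0.8, -0.4, -0.4]
width: 1.0
gripper_force: 0.0
```

```bash
cat >> h.py <<'E'
def caps(expect,n='wrist',z=.118,f=None,diam=.056):
    """dark cap circle nearest the expected world point: threshold + Hough"""
    im=get_image(n)
    if f: cv2.imwrite('pics/'+f,im[:,:,::-1])
    g=cv2.medianBlur(cv2.cvtColor(im,cv2.COLOR_RGB2GRAY),5); e=proj(n,[*expect,z]); r=np.linalg.norm(proj(n,[expect[0]+diam/2,expect[1],z])-e)
    c=cv2.HoughCircles(g,cv2.HOUGH_GRADIENT,1,20,param1=80,param2=14,minRadius=int(r*.85),maxRadius=int(r*1.15)+1)
    c=[] if c is None else sorted(c[0],key=lambda k:np.hypot(*(k[:2]-e)))[:3]
    print('expect',e.round(),r.round(1)); 
    for k in c: print(k.round(1),onz(n,k[:2],z).round(4))
E
python3 - <<'E'
from h import *
get_image('top'); st(); caps((.373,.247),f='w5.png')
for d in silhouettes('tube0_mid','wrist')[:5]:
    m=d['mask'].astype('uint8'); print(round(d['p'],2),np.round(d['pixel']),m.sum(),cv2.boundingRect(m))
E
```

```text
15.85 [0.3715 0.2473 0.2234] [0.407 3.115 0.   ] [0.7 0.  1. ] 0.998 0.0
expect [320. 242.] 40.3
[326.5 236.5  42.7] [0.3708 0.252  0.118 ]
[322.5 200.5  41.9] [0.3473 0.2555 0.118 ]
[424.5 307.5  46.4] [0.4366 0.3035 0.118 ]
0.87 [478.  86.] 12699 (400, 28, 152, 109)
0.6 [419. 295.] 4426 (381, 259, 82, 138)
```

View pics/w5.png

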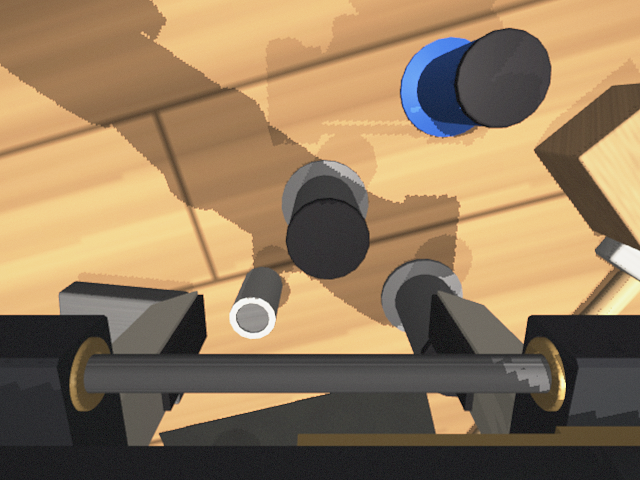

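Tube C's cap is at (327,237). A sleeve is standing where tube B was, at (253,318), so it was already loose and stayed behind. I'll take tube C now.

```bash
python3 - <<'E'
from h import *
print(onz('wrist',(253,318),.07)); plan([.371,.251,.071],75)
E
```

```text
[0.43621241 0.17411334 0.07      ]
plan [0.0028, 0.0041, 0.1523] [-0.0003, 0.0003, -0.0017] rows 3.6553995377663804 0.013569567086546698
```

Call:
jog_arm(
  motion=[
    [[0.003,0.004,0.04,0,0,0,-1],[0.003,0.004,0.08,0,0,0,-1],[0.003,0.004,0.12,0,0,0,-1],[0.003,0.004,0.152,0,0,0,-1],[0.003,0.004,0.152,0,0,0,-1],[0.003,0.004,0.152,0,0,0,1],[0.003,0.004,0.152,0,0,0,1],[0.003,0.004,0.152,0,0,0,1],[0.003,0.004,0.152,0,0,0,1],[0.003,0.004,0.152,0,0,0,1]],
  ],
  force=22,
)

```text
clock: 16.78
position: [0.3709, 0.2524, 0.073]
ee_rot: [0.41, 3.113, 0.004]
force: [0.5, -0.0, -0.2]
width: 0.688
gripper_force: 0.0
```

Call:
jog_arm(
  motion=[
    [[0,0,0,0,0,0,1],[0,0,0,0,0,0,1],[0,0,0,0,0,0,1],[0,0,0,0,0,0,1],[0,0,-0.03,0,0,0,1],[0,0,-0.06,0,0,0,1],[0,0,-0.09,0,0,0,1],[0,0,-0.12,0,0,0,1],[0,0,-0.15,0,0,0,1],[0,0,-0.15,0,0,0,1]],
  ],
  force=22,
)

```text
clock: 17.62
position: [0.3717, 0.253, 0.2265]
ee_rot: [0.41, 3.11, 0.008]
force: [1.5, 0.7, -2.9]
width: 0.617
gripper_force: 22.0
```

```bash
python3 - <<'E'
from h import *
st();get_image('top');get_image('top');get_image('top')
st(); plan([.452,.035,.221],75)
E
```

```text
17.62 [0.3717 0.253  0.2265] [0.41  3.11  0.008] [ 1.5  0.7 -2.9] 0.617 21.993925664573908
17.77 [0.3693 0.2511 0.2209] [-4.100e-01 -3.114e+00  1.000e-03] [-0.6  0.1 -4.2] 0.611 21.993732880800962
plan [-0.1358, -0.1874, -0.0] [-0.0009, -0.0006, -0.0] rows 5.549402326749869 0.008979690556932434
```

Call:
jog_arm(
  motion=[
    [[-0.136,-0.187,-0.01,0,0,0,1],[-0.136,-0.187,-0.01,0,0,0,1],[-0.136,-0.187,-0.01,0,0,0,1],[-0.136,-0.187,-0.01,0,0,0,1],[-0.136,-0.187,-0.01,0,0,0,1],[-0.136,-0.187,-0.01,0,0,0,1],[-0.136,-0.187,-0.01,0,0,0,1],[-0.136,-0.187,-0.01,0,0,0,1],[-0.136,-0.187,-0.01,0,0,0,1],[-0.136,-0.187,-0.01,0,0,0,1]],
  ],
)

```text
clock: 18.6
position: [0.4519, 0.037, 0.2305]
ee_rot: [-0.407, -3.113, 0.001]
force: [-0.8, -0.4, -2.9]
width: 0.62
gripper_force: 22.0
```

```bash
python3 - <<'E'
from h import *
st(); F=[]
for i in range(4): get_image('wrist'); F.append(observe()['force'][2])
print(F); st()
for q in ['tube0_mid','block_top']:
  for d in silhouettes(q,'wrist')[:3]:
    print(q,round(d['p'],2),np.round(d['pixel']),d['mask'].sum(),onz('wrist',d['pixel'],.03))
E
```

```text
18.6 [0.4519 0.037  0.2305] [-4.070e-01 -3.113e+00  1.000e-03] [-0.8 -0.4 -2.9] 0.62 21.994025576859713
[np.float64(-3.478853347214461), np.float64(-3.3573643651817804), np.float64(-2.97854500884631), np.float64(-3.4401575051398354)]
18.8 [0.4526 0.0367 0.2313] [-0.407 -3.115 -0.   ] [-0.2 -0.2 -3.4] 0.618 21.993870567530394
tube0_mid 0.62 [618. 160.] 3562 [0.47740436 0.28815567 0.03      ]
block_top 0.71 [314. 178.] 8101 [0.42685222 0.03888111 0.03      ]
```

```bash
python3 - <<'E'
from h import *
for n in ['top','side','wrist']:
  im=get_image(n)
  for d in silhouettes('sleeve0_mid',n)[:4]:
    print(n,round(d['p'],2),np.round(d['pixel']),d['mask'].sum(),onz(n,d['pixel'],.04).round(3))
  if n=='side': cv2.imwrite('pics/s2.png',cv2.resize(im[130:300,150:400,::-1],None,fx=3,fy=3))
E
```

```text
(no output)
```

View pics/s2.png

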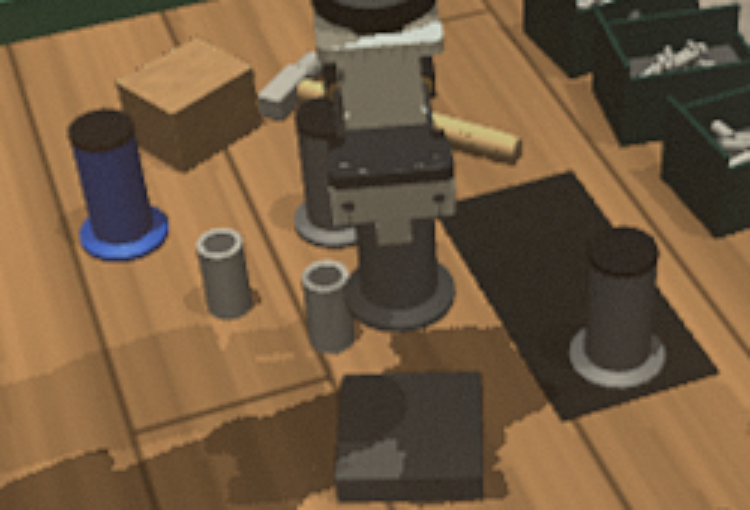

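Both sleeves, from B and C, already stand on the table; the brisk lift freed them. Tube C is empty and goes to the mat's middle slot.

```bash
python3 - <<'E'
from h import *
st();plan([.643,.159,.070],30)
E
```

```text
19.2 [0.4529 0.0359 0.2316] [0.41  3.115 0.   ] [ 0.3 -0.3 -4.4] 0.615 21.993770487606525
plan [-0.1517, 0.1681, 0.1616] [0.0001, 0.0, 0.7854] rows 6.671102203176014 6.284616961922784
```

Call:
jog_arm(
  motion=[
    [[-0.152,0.168,0,0,0,0.785,1],[-0.152,0.168,0,0,0,0.785,1],[-0.152,0.168,0,0,0,0.785,1],[-0.152,0.168,0,0,0,0.785,1],[-0.152,0.168,0,0,0,0.785,1],[-0.152,0.168,0,0,0,0.785,1],[-0.152,0.168,0.03,0,0,0.785,1],[-0.152,0.168,0.07,0,0,0.785,1],[-0.152,0.168,0.11,0,0,0.785,1],[-0.152,0.168,0.135,0,0,0.785,1]],
  ],
)

```text
clock: 20.03
position: [0.6412, 0.1587, 0.0923]
ee_rot: [-1.568, -2.719, 0.005]
force: [0.1, 0.5, -3.9]
width: 0.611
gripper_force: 22.0
```

Call:
jog_arm(
  motion=[
    [[0,0,0.01,0,0,0,1],[0,0,0.016,0,0,0,1],[0,0,0.021,0,0,0,1],[0,0,0.026,0,0,0,1],[0,0,0.026,0,0,0,-1],[0,0,0.026,0,0,0,-1],[0,0,0.026,0,0,0,-1],[0,0,0.026,0,0,0,-1],[0,0,-0.02,0,0,0,-1],[0,0,-0.06,0,0,0,-1]],
  ],
)

```text
clock: 20.87
position: [0.6415, 0.1583, 0.153]
ee_rot: [-1.569, -2.718, 0.006]
force: [1.0, -0.2, 1.3]
width: 0.978
gripper_force: 0.0
```

```bash
python3 - <<'E'
from h import *
st();plan([.485,.312,.215],30)
E
```

```text
20.87 [0.6415 0.1583 0.153 ] [-1.569 -2.718  0.006] [ 1.  -0.2  1.3] 0.978 0.0
plan [0.2114, -0.059, -0.0616] [-0.0049, -0.0007, 0.0002] rows 5.466332602886529 0.039697949222533606
```

Call:
jog_arm(
  motion=[
    [[0,0,-0.04,0,0,0,-1],[0.211,-0.059,-0.062,0,0,0,-1],[0.211,-0.059,-0.062,0,0,0,-1],[0.211,-0.059,-0.062,0,0,0,-1],[0.211,-0.059,-0.062,0,0,0,-1],[0.211,-0.059,-0.062,0,0,0,-1],[0.211,-0.059,-0.062,0,0,0,-1],[0.211,-0.059,-0.062,0,0,0,-1]],
  ],
)

```text
clock: 21.53
position: [0.4835, 0.3164, 0.2168]
ee_rot: [-1.56, -2.725, -0.003]
force: [0.2, 1.4, -0.5]
width: 0.998
gripper_force: 0.0
```

```bash
python3 - <<'E'
from h import *
get_image('top');get_image('top'); st(); caps((.485,.314),f='w6.png'); plan([.485,.312,.215],30)
E
```

```text
21.63 [0.4869 0.3121 0.2165] [1.569e+00 2.721e+00 1.000e-03] [ 0.6 -0.9 -0.4] 1.0 0.0
expect [318. 236.] 43.5
[323.5 230.5  43.6] [0.4862 0.3191 0.118 ]
[326.5 193.5  49.3] [0.476  0.3402 0.118 ]
[459.5 247.5  38.3] [0.5663 0.3524 0.118 ]
plan [0.0022, -0.0017, 0.0013] [0.001, 0.0008, -0.0007] rows 0.07371167224165569 0.011398501667851406
```

View pics/w6.png

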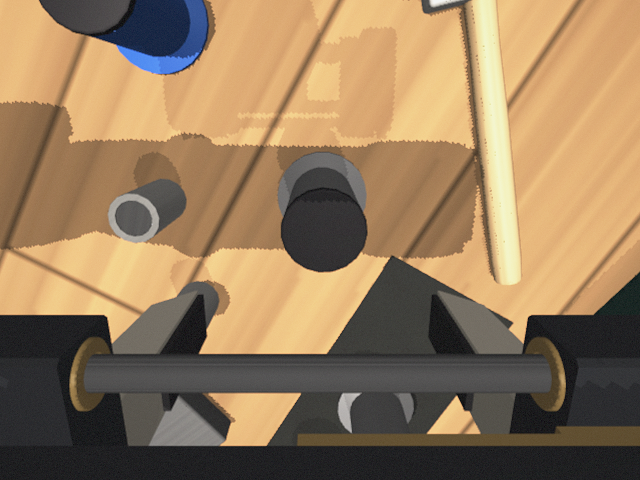

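Tube A's cap is at (324,230) and sleeve C's rim at (134,217).

```bash
python3 - <<'E'
from h import *
print(onz('wrist',(134,217),.07)); plan([.486,.317,.071],30)
E
```

```text
[0.36808018 0.24730524 0.07      ]
plan [0.0061, 0.0015, 0.1453] [0.001, 0.0008, -0.0007] rows 3.4875050319407412 0.011398501667851406
```

Call:
jog_arm(
  motion=[
    [[0.005,0.001,0.04,0,0,0,-1],[0.005,0.001,0.08,0,0,0,-1],[0.005,0.001,0.12,0,0,0,-1],[0.005,0.001,0.145,0,0,0,-1],[0.005,0.001,0.145,0,0,0,-1],[0.005,0.001,0.145,0,0,0,1],[0.005,0.001,0.145,0,0,0,1],[0.005,0.001,0.145,0,0,0,1],[0.005,0.001,0.145,0,0,0,1],[0.005,0.001,0.145,0,0,0,1]],
  ],
  force=22,
)

```text
clock: 22.52
position: [0.4858, 0.3173, 0.0724]
ee_rot: [1.57, 2.72, 0.004]
force: [0.5, -0.1, -0.6]
width: 0.688
gripper_force: 0.0
```

Call:
jog_arm(
  motion=[
    [[0,0,0,0,0,0,1],[0,0,0,0,0,0,1],[0,0,0,0,0,0,1],[0,0,0,0,0,0,1],[0,0,-0.02,0,0,0,1],[0,0,-0.05,0,0,0,1],[0,0,-0.08,0,0,0,1],[0,0,-0.11,0,0,0,1],[0,0,-0.14,0,0,0,1],[0,0,-0.14,0,0,0,1]],
  ],
  force=22,
)

```text
clock: 23.35
position: [0.4868, 0.3178, 0.2163]
ee_rot: [1.569, 2.719, 0.01]
force: [1.6, 0.7, -3.5]
width: 0.615
gripper_force: 22.0
```

```bash
python3 - <<'E'
from h import *
F=[]
for i in range(5): get_image('side'); F.append(observe()['force'][2])
print(F); st()
im=get_image('side'); cv2.imwrite('pics/s3.png',cv2.resize(im[130:300,150:400,::-1],None,fx=3,fy=3))
E
```

```text
[np.float64(-4.389487375462867), np.float64(-4.201779837423469), np.float64(-4.062665521490854), np.float64(-4.994610541398697), np.float64(-3.7210830482926225)]
23.6 [0.4836 0.3162 0.209 ] [-1.569 -2.72   0.005] [-0.1  0.  -3.7] 0.614 21.994434613734484
```

View pics/s3.png

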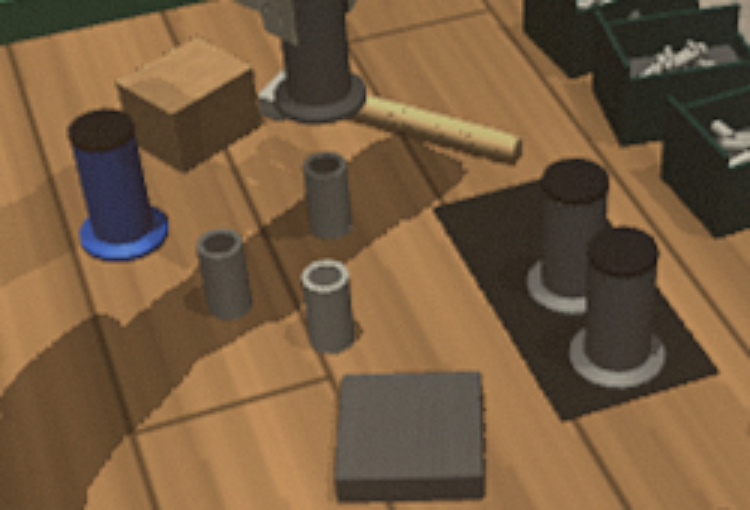

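All three sleeves now stand free on the table, and two tubes are on the mat. Tube A follows at y≈.255.

```bash
python3 - <<'E'
from h import *
plan([.642,.255,.070],30)
E
```

```text
plan [-0.132, 0.1069, 0.1388] [-0.0035, 0.0006, 0.0005] rows 5.260237674774691 0.028759211793418362
```

Call:
jog_arm(
  motion=[
    [[-0.132,0.107,0,0,0,0,1],[-0.132,0.107,0,0,0,0,1],[-0.132,0.107,0,0,0,0,1],[-0.132,0.107,0,0,0,0,1],[-0.132,0.107,0,0,0,0,1],[-0.132,0.107,0.02,0,0,0,1],[-0.132,0.107,0.05,0,0,0,1],[-0.132,0.107,0.08,0,0,0,1],[-0.132,0.107,0.11,0,0,0,1],[-0.132,0.107,0.12,0,0,0,1]],
  ],
)

```text
clock: 24.48
position: [0.6399, 0.2549, 0.0846]
ee_rot: [-1.568, -2.716, 0.012]
force: [-1.0, -0.4, -4.5]
width: 0.614
gripper_force: 22.0
```

Call:
jog_arm(
  motion=[
    [[0,0,0.006,0,0,0,1],[0,0,0.012,0,0,0,1],[0,0,0.018,0,0,0,1],[0,0,0.021,0,0,0,1],[0,0,0.021,0,0,0,-1],[0,0,0.021,0,0,0,-1],[0,0,0.021,0,0,0,-1],[0,0,0.021,0,0,0,-1],[0,0,-0.02,0,0,0,-1],[0,0,-0.06,0,0,0,-1]],
  ],
)

```text
clock: 25.32
position: [0.6419, 0.2556, 0.1498]
ee_rot: [-1.569, -2.719, 0.007]
force: [0.7, 1.1, 0.9]
width: 0.979
gripper_force: 0.0
```

```bash
python3 - <<'E'
from h import *
st();plan([.484,.316,.19],7.3)
print(onz('side',(150+327/3,130+165/3),.07), onz('side',(150+327/3,130+277/3),.07),onz('side',(150+222/3,130+245/3),.07))
E
```

```text
25.32 [0.6419 0.2556 0.1498] [-1.569 -2.719  0.007] [0.7 1.1 0.9] 0.979 0.0
plan [0.1313, -0.1067, -0.0396] [-0.005, 0.0007, 0.3966] rows 4.167714881983424 3.1737600471121215
[0.4814576  0.31558087 0.07      ] [0.43723655 0.175326   0.07      ] [0.36982046 0.24652787 0.07      ]
```

Call:
jog_arm(
  motion=[
    [[0,0,-0.03,0,0,0,-1],[0.131,-0.107,-0.04,0,0,0.397,-1],[0.131,-0.107,-0.04,0,0,0.397,-1],[0.131,-0.107,-0.04,0,0,0.397,-1],[0.131,-0.107,-0.04,0,0,0.397,-1],[0.131,-0.107,-0.04,0,0,0.397,-1],[0.131,-0.107,-0.04,0,0,0.397,-1],[0.131,-0.107,-0.04,0,0,0.397,-1],[0.131,-0.107,-0.04,0,0,0.397,-1]],
  ],
)

```text
clock: 26.07
position: [0.487, 0.3151, 0.1912]
ee_rot: [2.077, 2.356, 0.001]
force: [0.2, -1.7, 0.3]
width: 1.001
gripper_force: 0.0
```

```bash
cat >> h.py <<'E'
def rim(expect,n='wrist',z=.07,d=.038,f=None):
    """outer rim circle of a standing sleeve: HoughCircles refined at known radius"""
    for _ in range(3): im=get_image('top')
    im=get_image(n)
    if f: cv2.imwrite('pics/'+f,im[:,:,::-1])
    e=proj(n,[*expect,z]); r=np.linalg.norm(proj(n,[expect[0]+d/2,expect[1],z])-proj(n,[expect[0]-d/2,expect[1],z]))/2
    g=cv2.GaussianBlur(cv2.cvtColor(im,cv2.COLOR_RGB2GRAY),(5,5),1)
    c=cv2.HoughCircles(g,cv2.HOUGH_GRADIENT,1,4,param1=80,param2=10,minRadius=int(r*.93),maxRadius=int(r*1.07)+1)
    c=[] if c is None else sorted(c[0],key=lambda k:np.hypot(*(k[:2]-e)))[:4]
    print('expect',e.round(),r.round(1))
    for k in c: print(k.round(1),onz(n,k[:2],z).round(4))
E
python3 - <<'E'
from h import *
rim((.484,.316),f='w7.png'); st()
im=cv2.imread('pics/w7.png'); e=proj('wrist',[.484,.316,.07]).astype(int)
cv2.imwrite('pics/w7c.png',cv2.resize(im[max(e[1]-80,0):e[1]+80,e[0]-100:e[0]+100],None,fx=4,fy=4)); print(e)
E
```

```text
expect [315. 230.] 28.0
[306.5 230.5  27.1] [0.4785 0.315  0.07  ]
[306.5 234.5  29.4] [0.4788 0.3121 0.07  ]
[310.5 212.5  26.8] [0.4796 0.3277 0.07  ]
[167.5 273.5  26.8] [0.3856 0.2718 0.07  ]
26.27 [0.4866 0.315  0.1907] [ 2.078  2.355 -0.   ] [-0.2  0.5 -0.2] 0.996 0.0
[314 230]
```

View pics/w7c.png

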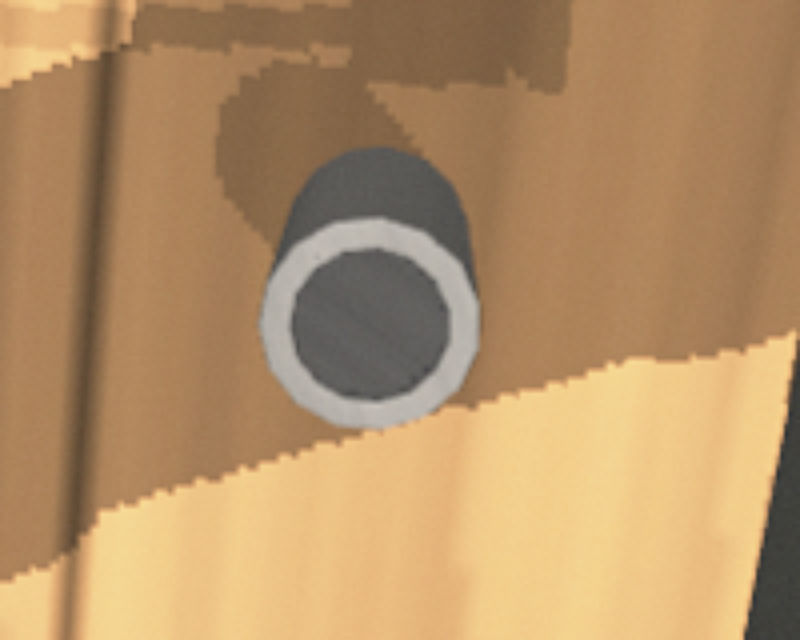

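The rim is at full-image (306.5,230.5), matching the Hough fit, so I'll grasp sleeve A low.

```bash
python3 - <<'E'
from h import *
st();plan([.4805,.315,.021],7.3)
E
```

```text
26.27 [0.4866 0.315  0.1907] [ 2.078  2.355 -0.   ] [-0.2  0.5 -0.2] 0.996 0.0
plan [0.0008, -0.0061, 0.1697] [0.0003, 0.0005, -0.0025] rows 4.07305241286197 0.020184121744892647
```

Call:
jog_arm(
  motion=[
    [[0.001,-0.006,0.03,0,0,-0.002,-1],[0.001,-0.006,0.07,0,0,-0.002,-1],[0.001,-0.006,0.11,0,0,-0.002,-1],[0.001,-0.006,0.14,0,0,-0.002,-1],[0.001,-0.006,0.16,0,0,-0.002,-1],[0.001,-0.006,0.17,0,0,-0.002,-1],[0.001,-0.006,0.17,0,0,-0.002,-1],[0.001,-0.006,0.17,0,0,-0.002,0],[0.001,-0.006,0.17,0,0,-0.002,0],[0.001,-0.006,0.17,0,0,-0.002,0]],
  ],
  force=15,
)

```text
clock: 27.1
position: [0.4805, 0.3168, 0.0225]
ee_rot: [2.074, 2.359, 0.004]
force: [0.3, 0.6, 0.3]
width: 0.829
gripper_force: 0.0
```

Call:
jog_arm(
  motion=[
    [[0,0,0,0,0,0,0],[0,0,0,0,0,0,0],[0,0,0,0,0,0,0.05],[0,0,0,0,0,0,0.1],[0,0,0,0,0,0,0.15],[0,0,0,0,0,0,0.2],[0,0,0,0,0,0,0.3],[0,0,0,0,0,0,0.5],[0,0,0,0,0,0,0.5]],
  ],
  force=15,
)

```text
clock: 27.85
position: [0.4793, 0.3162, 0.0209]
ee_rot: [-2.074, -2.36, 0.0]
force: [-1.4, -0.7, 1.5]
width: 0.408
gripper_force: 15.0
```

```bash
python3 - <<'E'
from h import *
st()
C=np.array([.5873,-.2515]);a=np.radians(97.3); print(plan([C[0]+.0*np.cos(a),C[1]+.0*np.sin(a),.2],7.3))
E
```

```text
27.85 [0.4793 0.3162 0.0209] [-2.074 -2.36   0.   ] [-1.4 -0.7  1.5] 0.408 14.99924898147583
plan [-0.5769, 0.0341, -0.1791] [-0.0002, -0.0001, 0.0015] rows 14.508781269827258 0.012009761413103063
None
```

Call:
jog_arm(
  motion=[
    [[0,0,-0.03,0,0,0,0.5],[0,0,-0.07,0,0,0,0.5],[0,0,-0.11,0,0,0,0.5],[0,0,-0.15,0,0,0,0.5],[-0.03,0.002,-0.17,0,0,0,0.5],[-0.07,0.004,-0.179,0,0,0,0.5],[-0.11,0.006,-0.179,0,0,0,0.5],[-0.15,0.008,-0.179,0,0,0,0.5],[-0.19,0.01,-0.179,0,0,0,0.5],[-0.23,0.012,-0.179,0,0,0,0.5]],
  ],
)

```text
clock: 28.68
position: [0.5204, 0.0877, 0.1998]
ee_rot: [-2.073, -2.36, 0.0]
force: [0.8, 0.3, -2.9]
width: 0.41
gripper_force: 15.0
```

Call:
jog_arm(
  motion=[
    [[-0.04,0.002,0,0,0,0.0015,0.5],[-0.08,0.004,0,0,0,0.0015,0.5],[-0.12,0.007,0,0,0,0.0015,0.5],[-0.16,0.009,0,0,0,0.0015,0.5],[-0.2,0.011,0,0,0,0.0015,0.5],[-0.24,0.013,0,0,0,0.0015,0.5],[-0.28,0.015,0,0,0,0.0015,0.5],[-0.32,0.018,0,0,0,0.0015,0.5],[-0.36,0.02,0,0,0,0.0015,0.5],[-0.39,0.022,0,0,0,0.0015,0.5]],
  ],
)

```text
clock: 29.52
position: [0.592, -0.2982, 0.1994]
ee_rot: [2.078, 2.356, -0.002]
force: [-0.9, 0.2, -2.1]
width: 0.411
gripper_force: 15.0
```

```bash
cat >> h.py <<'E'
C=np.array([.5873,-.2515]); A=np.radians(97.3); EY=np.array([np.cos(A),np.sin(A)])
def slot(s,z,dx=0):
    p=C+s*EY+dx*np.array([EY[1],-EY[0]]); plan([*p,z],7.3)
E
python3 - <<'E'
from h import *
get_image('top');get_image('top'); st(); slot(-.049,.10); snap('wrist','w8.png')
im=get_image('side'); cv2.imwrite('pics/s4.png',cv2.resize(im[240:440,300:550,::-1],None,fx=3,fy=3))
E
```

```text
29.62 [ 0.591  -0.3017  0.1994] [ 2.083  2.349 -0.007] [-0.5 -0.3 -2.3] 0.411 14.998771995306015
plan [0.0017, 0.0029, 0.0994] [-0.0018, 0.0043, -0.0077] rows 2.3851382517255484 0.07220414032237364
```

View pics/s4.png

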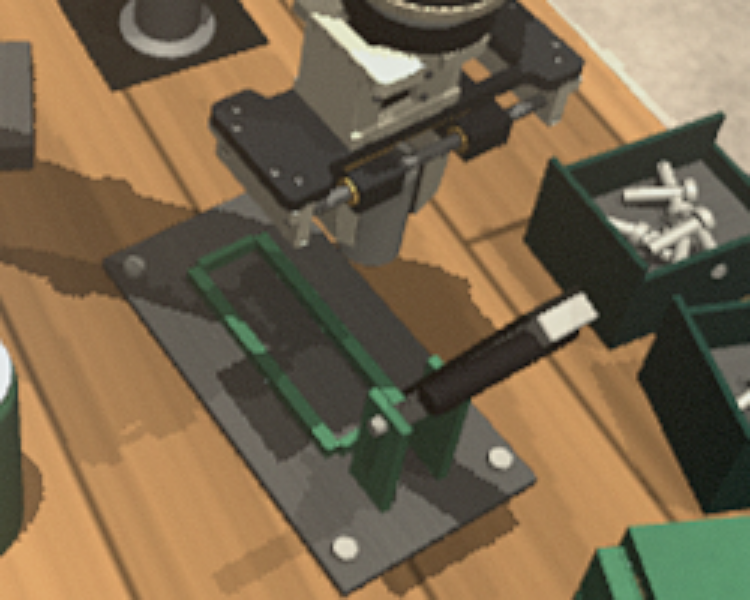

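```bash
python3 - <<'E'
from h import *
q=[onz('side',(300+u/3,240+v/3),.022) for u,v in [(188,272),(262,235),(404,396),(330,446)]]
print(np.round(q,4),np.mean(q,0)); d=np.mean(q,0)[:2]-C; print(d@EY,d@[EY[1],-EY[0]])
E
```

```text
[[ 0.5453 -0.1761  0.022 ]
 [ 0.6069 -0.1672  0.022 ]
 [ 0.6302 -0.3168  0.022 ]
 [ 0.5689 -0.3301  0.022 ]] [ 0.58781955 -0.24755066  0.022     ]
0.00385130976639019 0.0010171576939922086
```

```bash
python3 - <<'E'
from h import *
st(); slot(-.049,.035)
E
```

```text
29.72 [ 0.592  -0.2955  0.199 ] [-2.078e+00 -2.355e+00  1.000e-03] [-0.3  1.2 -2.9] 0.412 14.999491721391678
plan [-0.0049, 0.0012, 0.164] [-0.0015, -0.0004, -0.0024] rows 3.9336038840137295 0.022971471774428914
```

Call:
jog_arm(
  motion=[
    [[0,0,0.04,0,0,0,0.5],[0,0,0.07,0,0,0,0.5],[0,0,0.09,0,0,0,0.5],[0,0,0.1,0,0,0,0.5],[0,0,0.1,0,0,0,0.5],[0,0,0.1,0,0,0,0.5],[0,0,0.1,0,0,0,0.5],[0,0,0.1,0,0,0,0.5]],
  ],
)

```text
clock: 30.38
position: [0.5938, -0.2947, 0.1017]
ee_rot: [2.073, 2.357, 0.002]
force: [0.5, 0.2, -2.0]
width: 0.411
gripper_force: 15.0
```

```bash
python3 - <<'E'
from h import *
P=[]
for i in range(6): get_image('top'); P.append(observe()['position'])
print(np.round(P,4)); slot(-.049,.032,.0005)
E
```

```text
[[ 0.5937 -0.2947  0.1015]
 [ 0.5935 -0.2946  0.1012]
 [ 0.5934 -0.2945  0.101 ]
 [ 0.5932 -0.2945  0.1007]
 [ 0.593  -0.2945  0.1005]
 [ 0.593  -0.2943  0.1003]]
plan [-0.0058, 0.0003, 0.0683] [0.0006, 0.0002, 0.0] rows 1.6435805419999145 0.004812758628919779
```

Call:
jog_arm(
  motion=[
    [[-0.006,0,0,0,0,0,0.5],[-0.006,0,0.02,0,0,0,0.5],[-0.006,0,0.04,0,0,0,0.5],[-0.006,0,0.05,0,0,0,0.5],[-0.006,0,0.056,0,0,0,0.5],[-0.006,0,0.061,0,0,0,0.5],[-0.006,0,0.065,0,0,0,0.5],[-0.006,0,0.0685,0,0,0,0.5],[-0.006,0,0.0685,0,0,0,0.5],[-0.006,0,0.0685,0,0,0,0.5]],
  ],
)

```text
clock: 31.52
position: [0.5938, -0.3004, 0.0317]
ee_rot: [2.075, 2.358, 0.0]
force: [-1.0, -0.3, -2.1]
width: 0.414
gripper_force: 15.0
```

```bash
python3 - <<'E'
from h import *
for i in range(4): get_image('top'); st()
slot(-.049,.032,.0005)
E
```

```text
31.57 [ 0.5939 -0.3004  0.0319] [2.075 2.358 0.   ] [ 0.1  0.1 -2.5] 0.414 14.999266415834427
31.62 [ 0.5939 -0.3004  0.0319] [2.075e+00 2.358e+00 1.000e-03] [-0.5 -0.1 -2.6] 0.413 14.999313801527023
31.67 [ 0.5939 -0.3004  0.0319] [2.075e+00 2.358e+00 1.000e-03] [ 0.6 -0.1 -2. ] 0.411 14.99935269355774
31.72 [ 0.5938 -0.3004  0.0319] [2.075 2.358 0.   ] [-0.4 -0.3 -2.9] 0.413 14.999335706233978
plan [0.0003, 0.0002, -0.0001] [0.0007, 0.0003, 0.0] rows 0.009883312421551464 0.005946572980003265
```

Call:
jog_arm(
  motion=[
    [[0,0,0.001,0,0,0,0.5],[0,0,0.001,0,0,0,0.5],[0,0,0.001,0,0,0,0.1],[0,0,0.001,0,0,0,-0.2],[0,0,0.001,0,0,0,-0.2],[0,0,0.001,0,0,0,-0.2],[0,0,-0.03,0,0,0,-0.2],[0,0,-0.07,0,0,0,-0.2],[0,0,-0.11,0,0,0,-1],[0,0,-0.15,0,0,0,-1]],
  ],
)

```text
clock: 32.55
position: [0.5931, -0.3002, 0.1829]
ee_rot: [-2.076, -2.358, 0.001]
force: [1.0, -0.0, -0.4]
width: 0.699
gripper_force: 0.0
```

```bash
python3 - <<'E'
from h import *
get_image('wrist'); st(); plan([.4365,.175,.19],7.3)
E
```

```text
32.6 [ 0.5964 -0.3028  0.1918] [2.07  2.35  0.005] [ 3.2 -3.2  6.3] 0.74 0.0
plan [0.4942, -0.0982, -0.0019] [0.009, 0.0057, -0.0007] rows 12.08227891999186 0.08565100032522703
```

Call:
jog_arm(
  motion=[
    [[0.04,-0.008,-0.008,0,0,0,-1],[0.08,-0.016,-0.008,0,0,0,-1],[0.12,-0.024,-0.008,0,0,0,-1],[0.16,-0.032,-0.008,0,0,0,-1],[0.2,-0.04,-0.008,0,0,0,-1],[0.24,-0.048,-0.008,0,0,0,-1],[0.28,-0.056,-0.008,0,0,0,-1],[0.32,-0.064,-0.008,0,0,0,-1],[0.36,-0.072,-0.008,0,0,0,-1],[0.4,-0.08,-0.008,0,0,0,-1]],
  ],
)

```text
clock: 33.43
position: [0.4624, 0.088, 0.1895]
ee_rot: [2.076, 2.358, 0.001]
force: [-0.0, 0.5, -0.3]
width: 1.0
gripper_force: 0.0
```

Call:
jog_arm(
  motion=[
    [[0.04,-0.008,0,0,0,0,-1],[0.07,-0.014,0,0,0,0,-1],[0.091,-0.016,0,0,0,0,-1],[0.091,-0.016,0,0,0,0,-1],[0.091,-0.016,0,0,0,0,-1],[0.091,-0.016,0,0,0,0,-1]],
  ],
)

```text
clock: 33.93
position: [0.4362, 0.1738, 0.1894]
ee_rot: [2.076, 2.357, -0.0]
force: [0.3, -0.5, -0.2]
width: 0.996
gripper_force: 0.0
```

```bash
python3 - <<'E'
from h import *
rim((.437,.175),f='w9.png'); st()
plan([.437,.175,.021],7.3)
for d in silhouettes('tube0_mid','top')[:4]: print(d['p'],d['pixel'])
E
```

```text
expect [320. 230.] 28.1
[316.5 229.5  26.8] [0.4348 0.1753 0.07  ]
[317.5 233.5  29.3] [0.4358 0.1726 0.07  ]
[309.5 234.5  28. ] [0.4305 0.1712 0.07  ]
[236.5 108.5  29.3] [0.3758 0.2464 0.07  ]
34.13 [0.4363 0.1734 0.1894] [2.078 2.356 0.   ] [-0.1  0.7 -0. ] 1.001 0.0
plan [0.0015, 0.0008, 0.1684] [0.0002, 0.0001, -0.0023] rows 4.039354974634888 0.018177389165977262
0.98 [253.0, 203.5]
0.78 [206.0, 325.9]
0.24 [451.5, 306.3]
```

Call:
jog_arm(
  motion=[
    [[0.003,0,0.03,0,0,-0.002,-1],[0.003,0,0.07,0,0,-0.002,-1],[0.003,0,0.11,0,0,-0.002,-1],[0.003,0,0.14,0,0,-0.002,-1],[0.003,0,0.16,0,0,-0.002,-1],[0.003,0,0.1685,0,0,-0.002,-1],[0.003,0,0.1685,0,0,-0.002,-1],[0.003,0,0.1685,0,0,-0.002,0],[0.003,0,0.1685,0,0,-0.002,0],[0.003,0,0.1685,0,0,-0.002,0]],
  ],
  force=15,
)

```text
clock: 35.02
position: [0.4366, 0.1781, 0.0223]
ee_rot: [2.073, 2.36, 0.004]
force: [-0.0, -0.0, 0.1]
width: 0.833
gripper_force: 0.0
```

Call:
jog_arm(
  motion=[
    [[0,0,0,0,0,0,0],[0,0,0,0,0,0,0],[0,0,0,0,0,0,0.05],[0,0,0,0,0,0,0.1],[0,0,0,0,0,0,0.15],[0,0,0,0,0,0,0.2],[0,0,0,0,0,0,0.3],[0,0,0,0,0,0,0.5],[0,0,0,0,0,0,0.5]],
  ],
  force=15,
)

```text
clock: 35.77
position: [0.4356, 0.1776, 0.0209]
ee_rot: [-2.073, -2.36, -0.0]
force: [0.4, -0.8, 2.6]
width: 0.412
gripper_force: 15.0
```

```bash
python3 - <<'E'
from h import *
st(); slot(0,.2)
E
```

```text
35.77 [0.4356 0.1776 0.0209] [-2.073 -2.36  -0.   ] [ 0.4 -0.8  2.6] 0.412 14.999903440475464
plan [-0.4451, 0.0951, -0.1791] [0.0, -0.0001, 0.002] rows 11.728399817336097 0.016001464150110625
```

Call:
jog_arm(
  motion=[
    [[0,0,-0.03,0,0,0,0.5],[0,0,-0.07,0,0,0,0.5],[0,0,-0.11,0,0,0,0.5],[0,0,-0.15,0,0,0.002,0.5],[-0.035,0.007,-0.175,0,0,0.002,0.5],[-0.075,0.016,-0.179,0,0,0.002,0.5],[-0.115,0.025,-0.179,0,0,0.002,0.5],[-0.155,0.033,-0.179,0,0,0.002,0.5],[-0.195,0.042,-0.179,0,0,0.002,0.5],[-0.235,0.05,-0.179,0,0,0.002,0.5]],
  ],
)

```text
clock: 36.6
position: [0.5154, -0.0508, 0.1997]
ee_rot: [-2.075, -2.359, -0.0]
force: [1.2, 0.2, -2.9]
width: 0.408
gripper_force: 15.0
```

Call:
jog_arm(
  motion=[
    [[-0.04,0.009,0,0,0,0,0.5],[-0.08,0.017,0,0,0,0,0.5],[-0.12,0.026,0,0,0,0,0.5],[-0.16,0.034,0,0,0,0,0.5],[-0.19,0.041,0,0,0,0,0.5],[-0.209,0.045,0.02,0,0,0,0.5],[-0.209,0.045,0.05,0,0,0,0.5],[-0.209,0.045,0.08,0,0,0,0.5],[-0.209,0.045,0.1,0,0,0,0.5],[-0.209,0.045,0.1,0,0,0,0.5]],
  ],
)

```text
clock: 37.43
position: [0.5835, -0.2489, 0.0947]
ee_rot: [-2.07, -2.352, 0.005]
force: [-1.5, 1.2, -3.3]
width: 0.413
gripper_force: 15.0
```

```bash
python3 - <<'E'
from h import *
for i in range(8): get_image('top')
st(); slot(0.001,.032,.0005)
E
```

```text
37.83 [ 0.5874 -0.2508  0.1013] [2.074e+00 2.357e+00 2.000e-03] [-0.4  0.1 -1.7] 0.409 14.999943673610687
plan [0.0004, 0.0001, 0.0693] [0.0021, 0.0008, 0.0002] rows 1.6613565630901872 0.01795256758775683
```

Call:
jog_arm(
  motion=[
    [[0.0005,0,0.02,0,0,0,0.5],[0.0005,0,0.04,0,0,0,0.5],[0.0005,0,0.05,0,0,0,0.5],[0.0005,0,0.056,0,0,0,0.5],[0.0005,0,0.061,0,0,0,0.5],[0.0005,0,0.065,0,0,0,0.5],[0.0005,0,0.0685,0,0,0,0.5],[0.0005,0,0.0685,0,0,0,0.5],[0.0005,0,0.0685,0,0,0,0.5],[0.0005,0,0.0685,0,0,0,0.5]],
  ],
)

```text
clock: 38.67
position: [0.5869, -0.2503, 0.0319]
ee_rot: [2.075, 2.358, 0.0]
force: [0.6, 0.5, -2.5]
width: 0.411
gripper_force: 15.0
```

```bash
python3 - <<'E'
from h import *
for i in range(4): get_image('top')
st(); slot(0.001,.032,.0005)
E
```

```text
38.87 [ 0.5868 -0.2502  0.0317] [2.075 2.358 0.   ] [ 0.2  0.2 -2.3] 0.412 14.999891817569733
plan [-0.0004, 0.0008, -0.0003] [0.0005, 0.0002, 0.0001] rows 0.022794240388898476 0.004361994267099765
```

Call:
jog_arm(
  motion=[
    [[0,0.0005,0.001,0,0,0,0.5],[0,0.0005,0.001,0,0,0,0.5],[0,0.0005,0.001,0,0,0,0.1],[0,0.0005,0.001,0,0,0,-0.2],[0,0.0005,0.001,0,0,0,-0.2],[0,0.0005,0.001,0,0,0,-0.2],[0,0,-0.03,0,0,0,-0.2],[0,0,-0.07,0,0,0,-0.2],[0,0,-0.11,0,0,0,-1],[0,0,-0.15,0,0,0,-1]],
  ],
)

```text
clock: 39.7
position: [0.5861, -0.2502, 0.1829]
ee_rot: [-2.076, -2.358, 0.001]
force: [0.8, -0.3, -0.6]
width: 0.7
gripper_force: 0.0
```

```bash
python3 - <<'E'
from h import *
for i in range(6): get_image('top')
st(); plan([.369,.2475,.19],7.3)
E
```

```text
40.0 [ 0.5861 -0.2495  0.1803] [-2.074 -2.357  0.   ] [-0.5 -0.5 -0.6] 0.955 0.0
plan [0.5206, -0.152, -0.0089] [-0.0013, -0.0011, 0.0003] rows 13.007788892234085 0.01362225949686873
```

Call:
jog_arm(
  motion=[
    [[0.038,-0.011,-0.009,0,0,0,-1],[0.076,-0.022,-0.009,0,0,0,-1],[0.114,-0.033,-0.009,0,0,0,-1],[0.152,-0.044,-0.009,0,0,0,-1],[0.19,-0.055,-0.009,0,0,0,-1],[0.228,-0.066,-0.009,0,0,0,-1],[0.266,-0.077,-0.009,0,0,0,-1],[0.304,-0.088,-0.009,0,0,0,-1],[0.342,-0.1,-0.009,0,0,0,-1],[0.38,-0.111,-0.009,0,0,0,-1]],
  ],
)

```text
clock: 40.83
position: [0.426, 0.1139, 0.1892]
ee_rot: [-2.075, -2.358, 0.004]
force: [0.8, 0.5, 0.8]
width: 0.997
gripper_force: 0.0
```

Call:
jog_arm(
  motion=[
    [[0.038,-0.011,0,0,0,0,-1],[0.076,-0.022,0,0,0,0,-1],[0.11,-0.032,0,0,0,0,-1],[0.14,-0.041,0,0,0,0,-1],[0.14,-0.041,0,0,0,0,-1],[0.14,-0.041,0,0,0,0,-1],[0.14,-0.041,0,0,0,0,-1]],
  ],
)

```text
clock: 41.42
position: [0.3694, 0.2455, 0.1895]
ee_rot: [2.075, 2.358, -0.003]
force: [0.0, -0.7, 0.3]
width: 1.001
gripper_force: 0.0
```

```bash
python3 - <<'E'
from h import *
rim((.369,.2475),f='w10.png'); st()
plan([.369,.2475,.021],7.3)
for d in silhouettes('tube0_mid','top')[:4]: print(d['p'],d['pixel'])
E
```

```text
expect [317. 229.] 28.1
[314.5 228.5  26.4] [0.3672 0.2473 0.07  ]
[318.5 225.5  30.4] [0.3696 0.2497 0.07  ]
[314.5 232.5  30.4] [0.3675 0.2445 0.07  ]
[314.5 224.5  29.1] [0.3668 0.2501 0.07  ]
41.62 [0.3702 0.2451 0.1902] [ 2.078e+00  2.356e+00 -1.000e-03] [-0.2  0.3 -0.7] 0.994 0.0
plan [0.0026, -0.0008, 0.1692] [-0.0003, 0.0005, -0.0023] rows 4.057512889456344 0.018812915771428664
0.63 [249.3, 204.7]
0.43 [451.9, 304.7]
```

Call:
jog_arm(
  motion=[
    [[0.003,-0.0015,0.03,0,0,-0.002,-1],[0.003,-0.0015,0.07,0,0,-0.002,-1],[0.003,-0.0015,0.11,0,0,-0.002,-1],[0.003,-0.0015,0.14,0,0,-0.002,-1],[0.003,-0.0015,0.16,0,0,-0.002,-1],[0.003,-0.0015,0.169,0,0,-0.002,-1],[0.003,-0.0015,0.169,0,0,-0.002,-1],[0.003,-0.0015,0.169,0,0,-0.002,0],[0.003,-0.0015,0.169,0,0,-0.002,0],[0.003,-0.0015,0.169,0,0,-0.002,0]],
  ],
  force=15,
)

```text
clock: 42.5
position: [0.3688, 0.2498, 0.0227]
ee_rot: [2.073, 2.36, 0.004]
force: [0.1, 0.3, 0.6]
width: 0.829
gripper_force: 0.0
```

Call:
jog_arm(
  motion=[
    [[0,0,0,0,0,0,0],[0,0,0,0,0,0,0],[0,0,0,0,0,0,0.05],[0,0,0,0,0,0,0.1],[0,0,0,0,0,0,0.15],[0,0,0,0,0,0,0.2],[0,0,0,0,0,0,0.3],[0,0,0,0,0,0,0.5],[0,0,0,0,0,0,0.5]],
  ],
  force=15,
)

```text
clock: 43.25
position: [0.3679, 0.2492, 0.0214]
ee_rot: [-2.073, -2.36, -0.0]
force: [-1.1, -0.6, 2.4]
width: 0.414
gripper_force: 15.0
```

```bash
python3 - <<'E'
from h import *
st(); slot(.049,.2)
E
```

```text
43.25 [0.3679 0.2492 0.0214] [-2.073 -2.36  -0.   ] [-1.1 -0.6  2.4] 0.414 14.999908357858658
plan [-0.4758, 0.153, -0.1786] [0.0001, -0.0001, 0.002] rows 12.727462208942237 0.01633698106202232
```

Call:
jog_arm(
  motion=[
    [[0,0,-0.03,0,0,0,0.5],[0,0,-0.07,0,0,0,0.5],[0,0,-0.11,0,0,0,0.5],[0,0,-0.15,0,0,0.002,0.5],[-0.035,0.011,-0.175,0,0,0.002,0.5],[-0.073,0.023,-0.179,0,0,0.002,0.5],[-0.111,0.036,-0.179,0,0,0.002,0.5],[-0.149,0.048,-0.179,0,0,0.002,0.5],[-0.187,0.06,-0.179,0,0,0.002,0.5],[-0.225,0.072,-0.179,0,0,0.002,0.5]],
  ],
)

```text
clock: 44.08
position: [0.4683, 0.0335, 0.2003]
ee_rot: [-2.074, -2.359, -0.0]
force: [1.0, 1.2, -2.6]
width: 0.41
gripper_force: 15.0
```

Call:
jog_arm(
  motion=[
    [[-0.038,0.012,0,0,0,0,0.5],[-0.076,0.025,0,0,0,0,0.5],[-0.114,0.037,0,0,0,0,0.5],[-0.152,0.049,0,0,0,0,0.5],[-0.19,0.062,0,0,0,0,0.5],[-0.228,0.074,0,0,0,0,0.5],[-0.25,0.081,0.02,0,0,0,0.5],[-0.25,0.081,0.06,0,0,0,0.5],[-0.25,0.081,0.09,0,0,0,0.5],[-0.25,0.081,0.09,0,0,0,0.5]],
  ],
)

```text
clock: 44.92
position: [0.5762, -0.2009, 0.104]
ee_rot: [-2.07, -2.35, 0.007]
force: [-2.2, 2.8, -4.0]
width: 0.414
gripper_force: 15.0
```

```bash
python3 - <<'E'
from h import *
for i in range(9): get_image('top')
st(); slot(0.0502,.0325,.0005)
E
```

```text
45.37 [ 0.5812 -0.2023  0.1118] [2.074e+00 2.358e+00 2.000e-03] [ 0.2 -0.2 -1.8] 0.416 14.999963343143463
plan [0.0007, 0.0001, 0.0793] [0.0022, 0.0005, 0.0005] rows 1.9011871148877604 0.018258557957902075
```

Call:
jog_arm(
  motion=[
    [[0.0005,0,0.02,0,0,0,0.5],[0.0005,0,0.04,0,0,0,0.5],[0.0005,0,0.055,0,0,0,0.5],[0.0005,0,0.063,0,0,0,0.5],[0.0005,0,0.069,0,0,0,0.5],[0.0005,0,0.074,0,0,0,0.5],[0.0005,0,0.0785,0,0,0,0.5],[0.0005,0,0.0785,0,0,0,0.5],[0.0005,0,0.0785,0,0,0,0.5],[0.0005,0,0.0785,0,0,0,0.5]],
  ],
)

```text
clock: 46.2
position: [0.5807, -0.202, 0.0324]
ee_rot: [2.075, 2.358, 0.001]
force: [0.6, 1.1, -2.3]
width: 0.411
gripper_force: 15.0
```

```bash
python3 - <<'E'
from h import *
for i in range(4): get_image('top')
st(); slot(0.0502,.0325,.0005)
E
```

```text
46.4 [ 0.5805 -0.2019  0.0322] [2.075 2.358 0.   ] [ 0.2  0.8 -3. ] 0.411 14.99999687075615
plan [0.0002, 0.0009, -0.0003] [0.0004, 0.0001, 0.0] rows 0.024007066976473833 0.0033231098747696195
```

Release, lift, and look at the row.

Call:
jog_arm(
  motion=[
    [[0,0.0005,0.0012,0,0,0,0.5],[0,0.0005,0.0012,0,0,0,0.5],[0,0.0005,0.0012,0,0,0,0.1],[0,0.0005,0.0012,0,0,0,-0.2],[0,0.0005,0.0012,0,0,0,-0.2],[0,0.0005,0.0012,0,0,0,-0.2],[0,0,-0.03,0,0,0,-0.2],[0,0,-0.07,0,0,0,-0.2],[0,0,-0.11,0,0,0,-1],[0,0,-0.15,0,0,0,-1]],
  ],
)

```text
clock: 47.23
position: [0.5799, -0.202, 0.1834]
ee_rot: [-2.076, -2.358, 0.001]
force: [0.8, -0.7, -0.3]
width: 0.697
gripper_force: 0.0
```

Call:
jog_arm(
  motion=[
    [[-0.04,-0.04,-0.04,0,0,-0.12,-1],[-0.06,-0.08,-0.08,0,0,-0.24,-1],[-0.06,-0.1,-0.12,0,0,-0.36,-1],[-0.06,-0.1,-0.16,0,0,-0.48,-1],[-0.06,-0.1,-0.18,0,0,-0.6,-1],[-0.06,-0.1,-0.18,0,0,-0.72,-1],[-0.06,-0.1,-0.18,0,0,-0.84,-1],[-0.06,-0.1,-0.18,0,0,-0.96,-1],[-0.06,-0.1,-0.18,0,0,-1.08,-1],[-0.06,-0.1,-0.18,0,0,-1.2,-1]],
  ],
)

```text
clock: 48.07
position: [0.4887, -0.2741, 0.362]
ee_rot: [0.372, 3.119, 0.0]
force: [0.2, -0.0, 0.2]
width: 1.004
gripper_force: 0.0
```

```bash
python3 - <<'E'
from h import *
for i in range(4): get_image('top')
st(); im=snap('wrist','w11f.png'); plan([.53,-.25,.36],97.3)
e=proj('wrist',[*C,.08]); print(e)
x,y=int(e[0]),int(e[1]); x0,y0=max(x-120,0),max(y-90,0)
cv2.imwrite('pics/w11.png',cv2.resize(im[y0:y+90,x0:x+120,::-1],None,fx=3,fy=3)); print(x0,y0)
E
```

```text
48.27 [ 0.4887 -0.2742  0.3618] [0.389 3.117 0.   ] [-0.1  0.7  0.4] 1.001 0.0
plan [-0.0341, 0.0336, 0.0018] [0.0001, -0.0001, -0.375] rows 1.148189331665013 3.0010767026059026
[360.16128354 271.84603222]
240 181
```

View pics/w11.png

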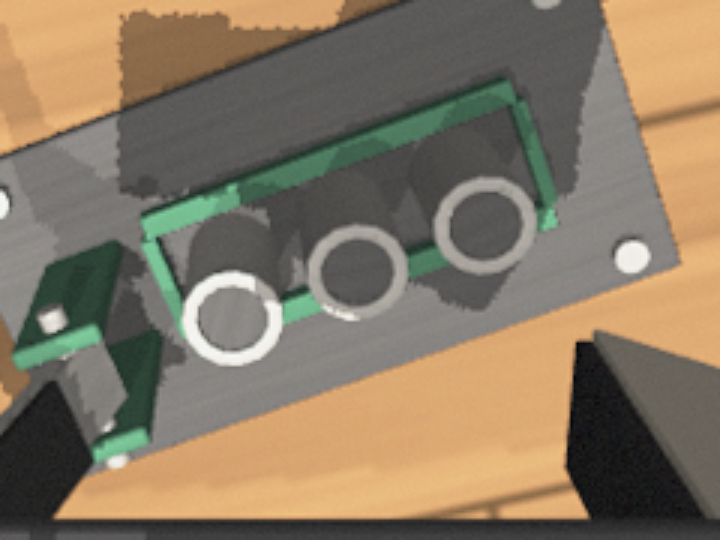

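The three sleeves stand in the channel at crop (232,318), (358,271) and (486,225), evenly spaced by about 135 px. Next I fetch the clamp handle.

```bash
python3 - <<'E'
from h import *
p=[onz('wrist',(240+u/3,181+v/3),.08)[:2] for u,v in [(232,318),(358,271),(486,225)]]
for q in p: d=q-C; print(d@EY,d@[EY[1],-EY[0]])
print(np.linalg.norm(p[1]-p[0]),np.linalg.norm(p[2]-p[1]))
plan([.5487,-.4379,.34],97.3)
E
```

```text
-0.05057522128786617 -0.0004585772821568075
-0.0006446728009452636 -0.0009036289931756183
0.04869205465135253 -0.0007066562052670769
0.0499325319128746 0.049337120649481474
plan [-0.0983, -0.144, 0.0218] [0.0001, -0.0001, -0.375] rows 4.214053929763875 3.0010767026059026
```

Call:
jog_arm(
  motion=[
    [[-0.02,-0.03,0.005,0,0,-0.12,-1],[-0.05,-0.07,0.01,0,0,-0.24,-1],[-0.08,-0.11,0.02,0,0,-0.375,-1],[-0.098,-0.144,0.022,0,0,-0.375,-1],[-0.098,-0.144,0.022,0,0,-0.375,-1],[-0.098,-0.144,0.022,0,0,-0.375,-1],[-0.098,-0.144,0.022,0,0,-0.375,-1],[-0.098,-0.144,0.022,0,0,-0.375,-1],[-0.098,-0.144,0.022,0,0,-0.375,-1]],
  ],
)

```text
clock: 49.07
position: [0.5497, -0.4362, 0.3404]
ee_rot: [-0.207, 3.134, 0.0]
force: [0.4, 0.1, -0.3]
width: 0.996
gripper_force: 0.0
```

```bash
python3 - <<'E'
from h import *
for i in range(4): get_image('top')
st(); plan([.5487,-.4379,.230],97.3)
im=snap('wrist','w12f.png')
h1=np.array([.5547,-.437,.2483]); ex=np.array([.9919,.1271,0])
print('handle mid/outer px',proj('wrist',h1),proj('wrist',h1-.0275*ex))
g=im.astype(int).sum(2); e=proj('wrist',h1-.012*ex); r=int(e[1]); 
print(r,[(c,int(g[r,c])) for c in range(200,460,5)])
E
```

```text
49.27 [ 0.5495 -0.4366  0.3406] [-0.208  3.134 -0.   ] [-0.7 -0.1 -0.2] 1.0 0.0
plan [0.0011, -0.0012, 0.1106] [-0.0002, 0.001, 0.0051] rows 2.6520960572156422 0.04143000806287256
handle mid/outer px [317.28930955 255.52354444] [317.52349311 212.2600992 ]
236 [(200, 168), (205, 261), (210, 189), (215, 173), (220, 180), (225, 175), (230, 193), (235, 185), (240, 199), (245, 312), (250, 197), (255, 164), (260, 163), (265, 292), (270, 290), (275, 293), (280, 296), (285, 296), (290, 365), (295, 364), (300, 361), (305, 335), (310, 76), (315, 130), (320, 126), (325, 116), (330, 99), (335, 357), (340, 288), (345, 289), (350, 288), (355, 289), (360, 286), (365, 289), (370, 158), (375, 229), (380, 229), (385, 230), (390, 230), (395, 237), (400, 260), (405, 236), (410, 237), (415, 246), (420, 246), (425, 256), (430, 249), (435, 241), (440, 358), (445, 399), (450, 314), (455, 222)]
```

Call:
jog_arm(
  motion=[
    [[0.001,0,0.03,0,0,0.005,-1],[0.001,0,0.06,0,0,0.005,-1],[0.001,0,0.09,0,0,0.005,-1],[0.001,0,0.11,0,0,0.005,-1],[0.001,0,0.11,0,0,0.005,-1],[0.001,0,0.11,0,0,0.005,0],[0.001,0,0.11,0,0,0.005,0],[0.001,0,0.11,0,0,0.005,0],[0.001,0,0.11,0,0,0.005,0.5],[0.001,0,0.11,0,0,0.005,0.5]],
  ],
  force=12,
)

```text
clock: 50.15
position: [0.5487, -0.438, 0.2312]
ee_rot: [-0.199, 3.134, -0.002]
force: [-0.5, -0.6, -0.0]
width: 0.686
gripper_force: 0.0
```

Call:
jog_arm(
  motion=[
    [[0,0,0,0,0,0,0.5],[0,0,0,0,0,0,0.5],[0,0,0,0,0,0,1],[0,0,0,0,0,0,1],[0,0,0,0,0,0,1],[0,0,0,0,0,0,1],[0,0,0,0,0,0,1],[0,0,0,0,0,0,1]],
  ],
  force=12,
)

```text
clock: 50.82
position: [0.5479, -0.4343, 0.2296]
ee_rot: [0.201, -3.133, -0.009]
force: [-5.4, 11.6, 6.2]
width: 0.169
gripper_force: 12.0
```

```bash
python3 - <<'E'
from h import *
for i in range(3): get_image('top')
s=st(); d=s['position'][:2]-C; print('fix y,x',d@EY,d@[EY[1],-EY[0]])
E
```

```text
50.97 [ 0.5478 -0.4343  0.2296] [ 0.201 -3.133 -0.009] [-4.9 11.5  5.6] 0.17 12.000063210725784
fix y,x -0.17635254447470503 -0.06237095917428911
```

Call:
jog_arm(
  motion=[
    [[0,0.022,-0.007,0,0,0,1],[0,0.048,-0.012,0,0,0,1],[0,0.074,-0.0135,0,0,0,1],[0,0.0995,-0.011,0,0,0,1],[0,0.1245,-0.005,0,0,0,1],[0,0.148,0.005,0,0,0,1],[0,0.17,0.0185,0,0,0,1],[0,0.19,0.035,0,0,0,1],[0,0.207,0.054,0,0,0,1],[0,0.221,0.076,0,0,0,1]],
  ],
)

```text
clock: 51.8
position: [0.5204, -0.2171, 0.1539]
ee_rot: [-0.2, 3.134, -0.0]
force: [2.0, -1.5, -0.7]
width: 0.169
gripper_force: 12.0
```

```bash
python3 - <<'E'
from h import *
get_image('top');get_image('top')
s=st(); d=s['position'][:2]-C; y=d@EY; print('fix y,x',y,d@[EY[1],-EY[0]], 'phi',np.arctan2(s['position'][2]+.019-.09,y+.11),np.hypot(s['position'][2]+.019-.09,y+.11))
E
```

```text
51.9 [ 0.5198 -0.2155  0.1512] [ 2.030e-01 -3.133e+00 -3.000e-03] [ 2.   2.9 -0.5] 0.17 11.996168196201324
fix y,x 0.04429646407449719 -0.06239265462478266 phi 0.4793648652793117 0.17389670303404847
```

Tracking well, so I'll lower gently.

Call:
jog_arm(
  motion=[
    [[0,0.007,0.0155,0,0,0,1],[0,0.013,0.031,0,0,0,1],[0,0.0165,0.044,0,0,0,1],[0,0.0185,0.055,0,0,0,1],[0,0.0195,0.063,0,0,0,1],[0,0.02,0.068,0,0,0,1],[0,0.0205,0.072,0,0,0,1],[0,0.0205,0.075,0,0,0,1],[0,0.0205,0.075,0,0,0,1],[0,0.0205,0.075,0,0,0,1]],
  ],
)

```text
clock: 52.73
position: [0.5174, -0.197, 0.0785]
ee_rot: [0.2, -3.134, -0.003]
force: [-0.8, 6.2, -0.7]
width: 0.165
gripper_force: 12.0
```

```bash
python3 - <<'E'
from h import *
get_image('top');get_image('top')
s=st(); d=s['position'][:2]-C; y=d@EY; print('phi',np.arctan2(s['position'][2]+.019-.09,y+.11),np.hypot(s['position'][2]+.019-.09,y+.11))
E
```

```text
52.83 [ 0.5174 -0.197   0.0787] [ 1.990e-01 -3.134e+00 -3.000e-03] [-1.4  5.4  0.1] 0.165 12.000077068805695
phi 0.044315938794756565 0.17306638347677145
```

Call:
jog_arm(
  motion=[
    [[0,-0.001,0.0015,0,0,0,1],[0,-0.001,0.003,0,0,0,1],[0,-0.001,0.004,0,0,0,1],[0,-0.001,0.004,0,0,0,1]],
  ],
)

```text
clock: 53.17
position: [0.5174, -0.1969, 0.0744]
ee_rot: [0.201, -3.133, -0.005]
force: [-1.6, 8.8, -1.5]
width: 0.17
gripper_force: 12.0
```

```bash
python3 - <<'E'
from h import *
get_image('top');get_image('top')
s=st(); d=s['position'][:2]-C; y=d@EY; print('phi',np.arctan2(s['position'][2]+.019-.09,y+.11))
E
```

```text
53.27 [ 0.5174 -0.1969  0.0745] [ 0.201 -3.133 -0.005] [-1.7  9.8 -0.6] 0.166 11.999640986323357
phi 0.020006754962249452
```

Call:
jog_arm(
  motion=[
    [[0,0.003,0,0,0,0,1],[0,0.003,0,0,0,0,0.5],[0,0.003,0,0,0,0,0],[0,0.003,0,0,0,0,-0.5],[0,0.003,0,0,0,0,-1],[0,0.003,0,0,0,0,-1],[0,0.003,0,0,0,0,-1],[0,0.003,0,0,0,0,-1],[0,0.003,-0.03,0,0,0,-1],[0,0.003,-0.06,0,0,0,-1]],
  ],
)

```text
clock: 54.1
position: [0.516, -0.1957, 0.1342]
ee_rot: [0.198, -3.131, -0.001]
force: [0.7, -0.2, 1.1]
width: 0.775
gripper_force: 0.0
```

Call:
jog_arm(
  motion=[
    [[0,0,-0.04,0,0,0,-1],[0,0,-0.08,0,0,0,-1],[0,0,-0.12,0,0,0,-1],[0.03,0,-0.16,0,0,0,-1],[0.03,0,-0.2,0,0,0,-1],[0.03,0,-0.23,0,0,0,-1],[0.03,0,-0.23,0,0,0,-1],[0.03,0,-0.23,0,0,0,-1]],
  ],
)

```text
clock: 54.77
position: [0.4884, -0.2003, 0.367]
ee_rot: [-0.198, 3.131, -0.001]
force: [0.4, 0.9, -1.1]
width: 1.001
gripper_force: 0.0
```

```bash
python3 - <<'E'
from h import *
for i in range(3): get_image('top')
st()
# clamp handle check from wrist: dark bar columns vs. predicted px at theta=0
im=get_image('wrist'); ex=np.array([EY[1],-EY[0]])
for th in (-.12,-.03,0,.03):
    ph=th+.0233; p=C+(-.11+.172*np.cos(ph))*EY-.066*ex; print(th,proj('wrist',[*p,.09+.172*np.sin(ph)]).round(1))
e=proj('wrist',[*p,.094]); g=im.astype(int).sum(2)
print([(c,int(g[int(e[1]),c])) for c in range(int(e[0])-30,int(e[0])+31,3)])
# tubes on the mat and rest of scene
top=get_image('top'); g=cv2.cvtColor(top,cv2.COLOR_RGB2GRAY); cv2.imwrite('pics/topend.png',top[:,:,::-1])
for n in ['top','side']:
    if n=='side': get_image('side')
    for q in ['tube0_mid','oil_can','jar','big_nut','carton','hammer','spanner']:
        for d in silhouettes(q,n)[:4]:
            if d['p']>.4: print(n,q,round(d['p'],2),np.round(d['pixel'],0),d['mask'].sum(),onz(n,d['pixel'],.06 if 'tube' in q else 0).round(3))
E
```

```text
54.92 [ 0.4872 -0.1994  0.3635] [ 1.990e-01 -3.133e+00 -1.000e-03] [ 0.7  0.7 -0.4] 0.998 0.0
-0.12 [315.  215.3]
-0.03 [315.7 218.7]
0 [315.6 219.9]
0.03 [315.4 221.2]
[(285, 265), (288, 269), (291, 272), (294, 268), (297, 266), (300, 265), (303, 264), (306, 276), (309, 83), (312, 102), (315, 147), (318, 121), (321, 84), (324, 239), (327, 248), (330, 211), (333, 214), (336, 209), (339, 213), (342, 256), (345, 263)]
top tube0_mid 0.66 [208. 328.] 748 [0.298 0.371 0.06 ]
top tube0_mid 0.6 [260. 207.] 654 [0.625 0.233 0.06 ]
top jar 0.57 [430. 212.] 134 [ 0.617 -0.251  0.   ]
top jar 0.56 [403. 295.] 489 [ 0.379 -0.165  0.   ]
top big_nut 0.68 [362. 174.] 253 [ 0.732 -0.057  0.   ]
top carton 0.86 [165. 291.] 1363 [0.401 0.509 0.   ]
top hammer 0.71 [181. 234.] 1023 [0.563 0.469 0.   ]
top spanner 0.66 [340. 153.] 508 [0.799 0.003 0.   ]
side tube0_mid 0.75 [320. 203.] 628 [0.603 0.196 0.06 ]
side tube0_mid 0.73 [187. 190.] 1176 [0.305 0.38  0.06 ]
side oil_can 0.66 [284. 391.] 3025 [ 0.352 -0.231  0.   ]
side jar 0.91 [278. 336.] 947 [ 0.383 -0.106 -0.   ]
side big_nut 0.56 [414. 268.] 420 [ 0.745 -0.046 -0.   ]
side carton 0.67 [214. 164.] 1420 [0.41  0.554 0.   ]
side carton 0.61 [332. 240.] 1580 [0.603 0.119 0.   ]
side hammer 0.88 [265. 165.] 827 [0.549 0.494 0.   ]
side hammer 0.5 [284. 389.] 3063 [ 0.353 -0.228  0.   ]
side spanner 0.8 [423. 250.] 531 [0.796 0.001 0.   ]
```

```bash
python3 - <<'E'
from h import *
print([proj('top',[x,y,z]).round(0).tolist() for x,y in [(.645,.063),(.642,.158),(.642,.2555)] for z in (.006,.118)])
for n in ('top','side'):
    im=get_image(n); g=cv2.cvtColor(im,cv2.COLOR_RGB2GRAY); hsv=cv2.cvtColor(im,cv2.COLOR_RGB2HSV)
    # flange: light grey, unsaturated, within mat neighbourhood
    poly=np.array([proj(n,[x,y,0]) for x,y in [(.52,-.02),(.52,.37),(.78,.37),(.78,-.02)]]).astype(np.int32)
    m=np.zeros_like(g); cv2.fillPoly(m,[poly],255)
    b=((g>75)&(hsv[:,:,1]<50)&(m>0)).astype('uint8')
    k,l,s,c=cv2.connectedComponentsWithStats(b)
    for i in range(1,k):
        if s[i,4]>15:
            cc,r=cv2.minEnclosingCircle(np.argwhere(l==i)[:,::-1].astype(np.float32)); print(n,s[i].tolist(),np.round(cc),round(r,1),onz(n,cc,.006).round(3))
    cs=cv2.minMaxLoc(g,m); 
E
```

```text
[[321.0, 204.0], [320.0, 195.0], [288.0, 205.0], [285.0, 196.0], [255.0, 206.0], [249.0, 197.0]]
top [276, 194, 26, 24, 155] [289. 204.] 12.9 [0.644 0.157 0.006]
top [308, 197, 26, 21, 143] [321. 205.] 12.9 [0.642 0.063 0.006]
top [248, 200, 26, 25, 153] [261. 211.] 12.9 [0.625 0.237 0.006]
side [332, 182, 16, 14, 46] [340. 188.] 9.9 [0.703 0.296 0.006]
side [307, 201, 24, 16, 145] [319. 209.] 12.0 [0.615 0.235 0.006]
side [326, 217, 20, 18, 136] [336. 226.] 11.2 [0.63  0.157 0.006]
side [340, 240, 32, 20, 238] [356. 247.] 15.8 [0.645 0.068 0.006]
side [303, 254, 7, 12, 40] [306. 260.] 6.3 [0.517 0.075 0.006]
```

Tube A was nudged to (0.625, 0.237), but it is still upright with its whole flange on the mat. Everything is in place, so I'm handing in.

```bash
python3 -c "
from cell import *
print(sign_off())"
```

```text
the job is handed in; nothing more can be done
None
```

I handed the job in: three sleeves in the channel under the lowered clamp and all three tubes mouth down on the mat, with the sleeves coming free when I lifted the tubes, so I never rapped on the block.

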